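Gauge the rock slabs and log their thickness

TASK

First set the thickness gauge to zero: push its foot all the way down onto the bare bed, let it spring back up, and press the green button fully down and let it go. Then take the rock slabs that are there one at a time in the order red, yellow, green, blue: lay each flat on the bed under the foot, push the foot down until it rests on the slab, let it spring up, press the green button fully down once more while the slab still lies there, and only then put the slab in the aluminium tray. At the end all slabs lie flat on the floor of the tray, not on one another, and the bottle, beaker and jar beyond the gauge have been left where they were.

Things in the scene. Friction and masses are not known exactly. Their poses are not given: they have to be found in the camera images.
- gauge: Thickness gauge, fixed. Origin: underside centre of its bed, a dark steel plate 200 (its x) x 120 (its y) x 20 mm high. Vertical spindle axis at gauge x = +40 mm, y = 0. Aluminium column behind it: gauge x 76 to 96, 34 wide, up to 125 mm above the bench; blue bracket carrying the spindle: gauge x 24 to 96, 30 wide, 100 to 118 mm above the bench. Open at its -x side.
- gauge_bed (a point): Centre of the top face of the gauge's bed, 20 mm above the bench; axes as the gauge. A slab goes here, length along the gauge's x, between two white lines 40 mm apart; slide it in from -x below the foot. Centred here, the foot is above it, 25 mm from its +x end.
- spindle (a joint): Gauge spindle, travel in m: 0 = up at rest, foot 60 mm above the bed; 0.06 = foot on the bed; part thickness = 0.06 minus reading. Pushed down from above on its orange cap; it stops on the bed or on what lies under the foot. A spring resists with 2.5 N at 0 to 5.5 N at 0.06 (less 1 N spindle weight) and lifts it again when released.
- cap_top (a point): Centre of the top of the orange cap on the spindle, 32 mm across and 12 mm thick; 194 mm above the bench at rest, moves down with the spindle.
- foot_tip (a point): Centre of the underside of the steel foot, a disc 20 mm across, at the lower end of the spindle; 80 mm above the bench at rest.
- readout: Grey readout box, 110 (x) x 70 (y) x 45 mm high, fixed, with a small dark display on its top at +x and a green push button on its top at its x = -25 mm. Origin: underside centre.
- log_button (a joint): Green push button of the readout, m: 0 = out, 0.008 = fully down; 5 N pushes it fully down; springs back.
- log_button_top (a point): Centre of the top of the green button, 28 mm across, 69 mm above the bench when out.
- mat: Thin black rubber mat, 320 (x) x 170 (y) x 4 mm, fixed, on which the slabs wait. Origin: underside centre.
- tray: Shallow open aluminium tray for finished slabs, fixed, 320 (x) x 180 (y) x 22 mm high, walls and floor 5 mm. Origin: underside centre.
- tray_in (a point): Centre of the tray's inner floor, 5 mm above the bench; axes as the tray. The inside is 310 x 170 mm: room for two rows of slabs end to end.
- slab_red: Rock slab with a red band painted round its middle, 130 (x) x 30 (y) x 36 mm high, about 0.34 kg. Origin: centre of its underside. It waits flat on the mat, its length roughly along x. May be absent.
- slab_yellow: Rock slab with a yellow band painted round its middle, 130 (x) x 30 (y) x 30 mm high, about 0.28 kg. Origin: centre of its underside. It waits flat on the mat, its length roughly along x. May be absent.
- slab_green: Rock slab with a green band painted round its middle, 130 (x) x 30 (y) x 24 mm high, about 0.22 kg. Origin: centre of its underside. It waits flat on the mat, its length roughly along x. May be absent.
- slab_blue: Rock slab with a blue band painted round its middle, 130 (x) x 30 (y) x 18 mm high, about 0.17 kg. Origin: centre of its underside. It waits flat on the mat, its length roughly along x. May be absent.
- wash_bottle: White wash bottle with a red cap, 60 mm across, 150 mm high, standing loose beyond the gauge; not part of the job. Origin: underside centre.
- beaker: White plastic beaker, 72 mm across, 85 mm high, standing loose beyond the gauge; not part of the job. Origin: underside centre.
- red_jar: Red plastic jar, 72 mm across, 70 mm high, standing loose beyond the gauge; not part of the job. Origin: underside centre.
There are look-alikes about, which are no part of the job. What is shaped like the slab_red but purple is not meant.

How it is judged:
By the outcome, as a careful person would: the job done as asked, in the order asked, and still so for the second after the job is handed in, with the robot touching nothing.
Of slab_red, slab_yellow, slab_green, slab_blue only 2 to 3 are there at a start; the rules pass over those that are not, and their reading is None.
At some moment in a run one of slab_red, slab_yellow, slab_green, slab_blue may be knocked a few centimetres aside while the robot is not near it.
It also fails if it takes over 210 s, if anything falls off the work surface, if the arm or the gripper's body presses on something with over 40 N, if the wrist force passes 120 N, or if a joint passes its speed limit or range.

ROBOT

A 6-joint arm with a two-finger parallel gripper is mounted at the origin on the work surface. World frame = base frame: x ahead of the robot, y to its left, z up, the work surface at z = 0. Lengths are in m, angles in rad, forces in N, time in s.
With the tool pointing down it reaches from about 0.325 to 0.9 m from the base axis. Payload 6.1 kg.
Tool frame: the origin (TCP) lies at the very end of the fingers, on their centre line; the grasp point (between the pads) lies bot.grip_point_offset behind it (bot.grip_point_offset is the distance from the TCP to the grasp point, in m); z points along the fingers, y is the line along which they close (so a half turn about z gives the same grasp; the last joint's range is limited). The gripper opens to 85 mm and grips with 20 to 120 N. Pads are 22 mm wide; open, the fingers measure 114 mm over their backs; the gripper's body (76 mm by 85 mm) begins 54 mm behind the grasp point. The pads swing forward as they close: fully open they stand 13 mm farther back than shut.
Start: joints at [1.029, 0.22, 1.526, -0, 1.395, -0.126], TCP at [0.252, 0.572, 0.231] pointing down, gripper open.
Joint ranges: [-2.98, 2.98], [-0.91, 2.08], [0.09, 2.57], [-1.24, 4.39], [0.2, 2.65], [-2.68, 2.68]. Speed limits (rad/s): [2.57, 2.57, 3.01, 3.14, 3.14, 3.14].

INTERFACE

Orientations are given as a 3x3 rotation matrix whose columns are the frame's x, y, z axes.
In Python, from station import bot gives the robot as it stands. The module is installed in compiled form; this text tells all that it offers.
- The arm moves only by the shell command python3 -m handwheel 'ROWS' [FORCE]. ROWS is a JSON object of lists of equal length, an entry for each row: "rotation": the turn, a rotation vector about the world's x, y, z in rad, a list of three; "slide": the shift along the world's x, y, z in m, a list of three; "hand": the opening, from -1 (shut) to 1 (fully open). A call has 1 to 12 rows; each row is the pose to reach, as a shift and turn from the pose commanded when the call began; what a row does not reach only later rows make up. A row lasts 1/12 s, in which the tool goes at most 41.7 mm and 7.16 degrees, less where a joint would pass 70% of its speed; a pose out of reach is approached as far as the arm can. A call with a gripper value outside its range is refused whole. The fingers move at their own pace and stop on an object; FORCE is the grip in N (left out, the last holds). Time passes only in rows, so rows that repeat a pose let the fingers close. It gives the time, the measured TCP pose, the force, the opening and the grip force at its end, in the units of the state.
- bot.get_obs(): the state, without advancing time (a new reading comes with each control period).
- bot.snapshot(name): name is "scene" or "side" or "wrist"; returns a dict with "img" (420x560x3 uint8, blue, green, red), "depth" (420x560 float32, m along the optical axis (not along the pixel's ray), 0 where there is no reading), "intrinsics" (3x3 intrinsics, pixels), "rvec" (rotation vector, rad) and "tvec" (3), from world to camera coordinates, as OpenCV has them. Camera axes: x right, y down, z forward; pixel columns grow to the right and rows downward; lengths in m; the calibration is good to about 2 mm. A picture is of the moment at which its call begins.
- bot.sign_off(): hands the job in; it is judged then, once.
The state is a dict: "t": time; "q": joint angles; "joint_vel": joint speeds; "effort": joint torques, N m; "tool_pos": TCP position; "tcp_rot": TCP orientation; "wrist_force": force on the tool from outside, world axes, zero at the start; "wrist_torque": the same for the moment, N m; "width": finger opening in m; "gripper_force": force on a finger pad.
Only numpy, scipy, OpenCV 4.12 (cv2) and the standard library are available. Lean on these libraries where they do the work, as an engineer would, in place of code of your own. Each camera call takes 0.05 s, during which the arm holds its last target. There are 200 camera calls.

## Working session

There is one attempt and no reset: what is moved stays moved. The work goes in short steps, Python scripts to look and compute and a shell command to move; the robot and the scene stay as the last step left them, time stands still between calls to the robot, and variables do not carry over. Pictures are saved under pics/ and viewed, at most 14 in all, crops included, and the job is handed in when it is done.

```bash
mkdir -p pics
cat > h.py <<'E'
import numpy as np, cv2
from station import bot
def snap(n,save=None):
    s=bot.snapshot(n)
    if save: cv2.imwrite('pics/'+save+'.png',s['img'])
    return s
def pts(s):
    K=s['intrinsics'];R=cv2.Rodrigues(np.array(s['rvec'],float))[0];t=np.array(s['tvec'],float).ravel()
    d=s['depth'];v,u=np.indices(d.shape)
    c=np.stack([(u-K[0,2])/K[0,0]*d,(v-K[1,2])/K[1,1]*d,d],-1)
    P=(c-t)@R
    P[d<=0]=np.nan
    return P
def ray(s,u,v,z):
    K=s['intrinsics'];R=cv2.Rodrigues(np.array(s['rvec'],float))[0];t=np.array(s['tvec'],float).ravel()
    d=R.T@np.array([(u-K[0,2])/K[0,0],(v-K[1,2])/K[1,1],1]);o=-R.T@t
    return o+d*(z-o[2])/d[2]
E
python3 - <<'E'
from h import *
for n in('scene','side'):
    s=snap(n,n+'0');R=cv2.Rodrigues(np.array(s['rvec'],float))[0];print(n,-R.T@np.ravel(s['tvec']),R[2])
o=bot.get_obs();print(o['t'],o['tool_pos'],o['tcp_rot'],o['width'],bot.grip_point_offset)
E
```

```text
scene [1.54570915 0.10672266 0.76347297] [-0.85692498 -0.03658534 -0.51414113]
side [-0.0028924  -0.90752935  0.84755295] [ 0.39526508  0.73568872 -0.5500251 ]
0.1 [0.2521755  0.57126959 0.23029577] [[-9.14805686e-01  4.03893274e-01 -8.82879397e-04]
 [ 4.03894197e-01  9.14804399e-01 -1.54537263e-03]
 [ 1.83496346e-04 -1.77030553e-03 -9.99998416e-01]] 0.08567056306212768 0.0187
```

View pics/scene0.png

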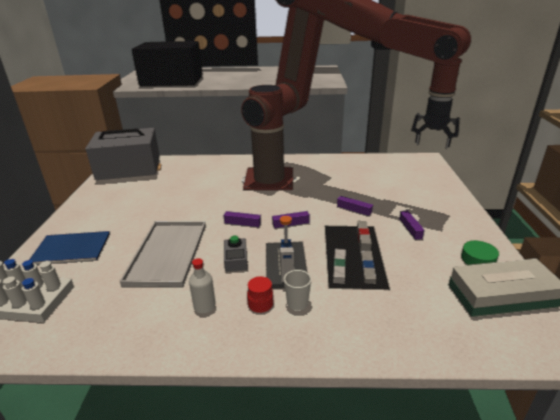

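View pics/side0.png

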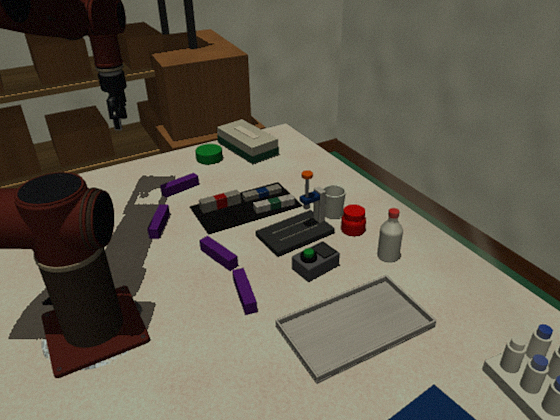

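Scene view: red band at (363,232), blue (369,265), green (340,265) on the black mat (355,255). There is no yellow slab. The purple look-alikes are at (242,219), (291,220), (355,205) and (411,223). The other possible confusions are the green lid (480,253), the green button (235,241), the red jar (260,293) and the red bottle cap (198,265). The gauge is at (286,255) and the tray at (168,252). The side view agrees, with red at (222,200), blue (262,190) and green (273,203).

```bash
cat >> h.py <<'E'
def mask(s,h0,h1,smin=110,vmin=50):
    hsv=cv2.cvtColor(s['img'],cv2.COLOR_BGR2HSV);H,S,V=cv2.split(hsv)
    m=((H>=h0)&(H<=h1)) if h0<=h1 else ((H>=h0)|(H<=h1))
    return m&(S>smin)&(V>vmin)
def blobs(m,P,amin=8):
    n,l,st,c=cv2.connectedComponentsWithStats(m.astype(np.uint8))
    for i in range(1,n):
        if st[i,4]>=amin:
            p=P[l==i];p=p[np.isfinite(p[:,0])]
            if len(p): yield c[i],st[i,4],np.median(p,0),p.min(0),p.max(0)
def rect(p):
    (c,wh,a)=cv2.minAreaRect((p[:,:2]*1000).astype(np.float32));return np.round(c,1),np.round(wh,1),round(a,1)
E
python3 - <<'E'
from h import *
np.set_printoptions(precision=3,suppress=True)
for n in('scene','side'):
    s=snap(n);P=pts(s);print(n)
    for c,h in dict(red=(172,7),orange=(8,18),green=(40,85),blue=(100,125)).items():
        for b in blobs(mask(s,*h),P):
            if 0.2<b[2][0]<0.9 and b[2][2]>0.0 and abs(b[2][1])<.5: print(c,*b)
    x,y,z=P[...,0],P[...,1],P[...,2]
    R=(x>.3)&(x<.85)&(abs(y)<.5)
    hsv=cv2.cvtColor(s['img'],cv2.COLOR_BGR2HSV);V=hsv[...,2]
    # dark regions (mat, bed, readout)
    m=(R&(V<75)&(z<.06)&(z>-.01)).astype(np.uint8)
    m=cv2.morphologyEx(m,cv2.MORPH_OPEN,np.ones((3,3)))
    nn,l,st,c=cv2.connectedComponentsWithStats(m)
    for i in range(1,nn):
        if st[i,4]>150: print('dark',c[i],st[i,4],rect(P[l==i]),np.median(z[l==i]))
    for nm,lo,hi in(('bed',.015,.024),('box',.041,.05),('slabs',.017,.044),('trayrim',.018,.026)):
        m=(R&(z>lo)&(z<hi)).astype(np.uint8)
        nn,l,st,c=cv2.connectedComponentsWithStats(m)
        for i in range(1,nn):
            if st[i,4]>120: print(nm,c[i].round(),st[i,4],rect(P[l==i]),np.median(z[l==i]))
E
```

```text
scene
red [397.831  30.678] 4292 [0.22  0.425 0.608] [0.052 0.127 0.433] [0.332 0.632 0.679]
red [289.4   219.467] 15 [0.634 0.096 0.189] [0.372 0.086 0.036] [0.644 0.099 0.194]
red [363.296 231.148] 81 [0.46  0.329 0.039] [0.394 0.315 0.001] [0.486 0.362 0.043]
red [197.23 263.01] 100 [ 0.766 -0.132  0.148] [ 0.556 -0.206 -0.002] [ 0.774 -0.12   0.152]
red [259.827 294.084] 823 [0.774 0.019 0.053] [ 0.636 -0.017 -0.002] [0.79  0.049 0.073]
orange [285.3 220.1] 70 [0.64  0.083 0.193] [0.619 0.07  0.183] [0.648 0.096 0.196]
green [233.956 239.444] 45 [ 0.547 -0.075  0.066] [ 0.533 -0.088  0.057] [ 0.553 -0.063  0.071]
blue [282.667 243.5  ] 12 [0.641 0.075 0.117] [0.628 0.071 0.113] [0.648 0.082 0.119]
blue [367.811 263.566] 53 [0.607 0.321 0.022] [0.596 0.308 0.018] [0.622 0.335 0.024]
dark [242.021 221.102] 236 (array([366.6, -74. ]), array([126.1,  11. ]), 78.2) 0.01726812761773033
dark [353.511 258.127] 2321 (array([536.4, 290.1]), array([163.6, 317.5]), 88.1) 0.0033330996737873397
dark [298.322 255.527] 245 (array([563., 119.]), array([134.5,  31.2]), 3.4) 0.01922710291820547
dar
[... 5009 characters left out ...]
7) 0.03476144356776066
slabs [388. 252.] 179 (array([ 743. , -144.7]), array([28.7, 59.1]), 43.6) 0.029963527849431102
slabs [315. 264.] 464 (array([549.6, -95.5]), array([ 64.3, 125.9]), 69.8) 0.03316544119277008
slabs [244. 288.] 559 (array([347.7, -75.7]), array([135.5,  31.3]), 78.3) 0.03512314643773252
slabs [353. 326.] 1036 (array([ 523.4, -294.9]), array([184. , 322.9]), 89.0) 0.020618144610745945
trayrim [261. 190.] 213 (array([603.1, 322.4]), array([ 38.5, 135.3]), 86.8) 0.021509944788572002
trayrim [293. 230.] 1351 (array([587.,  79.]), array([200.7, 123.9]), 3.7) 0.02001987202870638
trayrim [353. 326.] 945 (array([ 523.4, -294.9]), array([184. , 322.9]), 89.0) 0.020781595499032822
```

Run:
```python
import cv2
a=cv2.imread('pics/scene0.png')[190:320,120:420]
b=cv2.imread('pics/side0.png')[160:310,180:380]
cv2.imwrite('pics/c1.png',cv2.resize(a,None,fx=2.6,fy=2.6,interpolation=cv2.INTER_CUBIC))
```

```text
(no output)
```

View pics/c1.png

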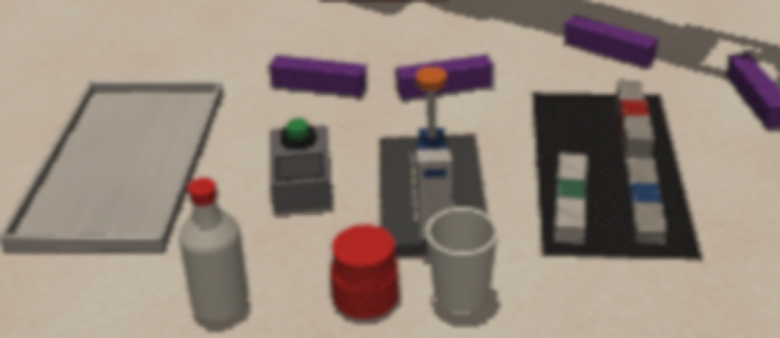

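The crop confirms the choice. The slabs have grey-white ends with a painted band (red, green, blue); the purple blocks are solid and ruled out. The gauge is roughly at (0.587, 0.079), yaw about 4°, and the tray at (0.525, -0.294), yaw about -1°. I'll move above the gauge and refine with the wrist camera.

```bash
python3 -m handwheel '{"slide":[[0.04,-0.03,0.03],[0.08,-0.06,0.06],[0.12,-0.10,0.09],[0.14,-0.14,0.09],[0.16,-0.18,0.09],[0.18,-0.22,0.09],[0.2,-0.26,0.09],[0.22,-0.30,0.09],[0.24,-0.34,0.09],[0.26,-0.38,0.09],[0.27,-0.42,0.09],[0.28,-0.45,0.09]],"rotation":[[0,0,0.05],[0,0,0.1],[0,0,0.15],[0,0,0.2],[0,0,0.25],[0,0,0.3],[0,0,0.35],[0,0,0.4],[0,0,0.45],[0,0,0.485],[0,0,0.485],[0,0,0.485]],"hand":[-1,-1,-1,-1,-1,-1,-1,-1,-1,-1,-1,-1]}' 40; python3 -m handwheel '{"slide":[[0,-0.03,0],[0,-0.04,0],[0,-0.04,0],[0,-0.04,0]],"rotation":[[0,0,0],[0,0,0],[0,0,0],[0,0,0]],"hand":[-1,-1,-1,-1]}'
python3 - <<'E'
from h import *
np.set_printoptions(precision=3,suppress=True)
s=snap('wrist','w1');P=pts(s);R=cv2.Rodrigues(np.array(s['rvec'],float))[0];print(-R.T@np.ravel(s['tvec']),R[2])
print(bot.get_obs()['tool_pos'],bot.get_obs()['tcp_rot'])
E
```

```text
t: 1.2
tool_pos: [0.5118, 0.1748, 0.321]
tcp_rot: [[-0.998, -0.069, 0.0], [-0.069, 0.998, 0.0], [-0.0, 0.0, -1.0]]
wrist_force: [0.4, 0.4, 0.3]
width: 0.0004
gripper_force: 0.0
t: 1.53
tool_pos: [0.5112, 0.1369, 0.321]
tcp_rot: [[-0.998, -0.068, -0.0], [-0.068, 0.998, 0.001], [0.0, 0.001, -1.0]]
wrist_force: [-0.3, 0.2, 0.3]
width: -0.0002
gripper_force: 0.0
[0.43  0.131 0.464] [ 0.318  0.022 -0.948]
[0.511 0.138 0.321] [[-0.998 -0.069  0.   ]
 [-0.069  0.998  0.001]
 [-0.     0.001 -1.   ]]
```

View pics/w1.png

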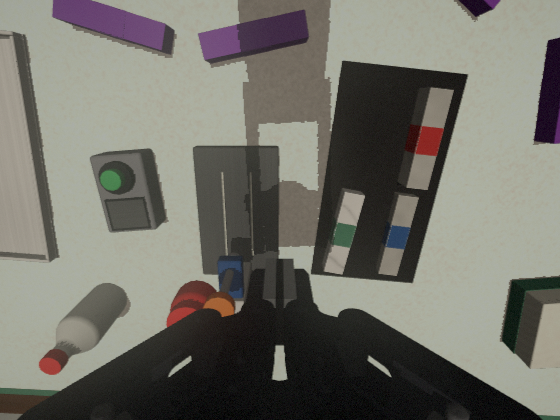

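The wrist view shows the bed at (236,210), the lines at columns 224 and 251, the cap (218,305), the button (110,180), red (425,140), green (345,233) and blue (398,236). Next I fit these from this view.

```bash
cat >> h.py <<'E'
def plane_rect(s,m,z):  # min-area rect of a mask's contour cast on plane z
    cs,_=cv2.findContours(m.astype(np.uint8),cv2.RETR_EXTERNAL,cv2.CHAIN_APPROX_NONE)
    c=max(cs,key=cv2.contourArea)[:,0]
    p=np.array([ray(s,u,v,z) for u,v in c]);return rect(p)
def slabs(s,hs=((('red'),.036),('green',.024),('blue',.018)),zb=.004):
    P=pts(s);V=s['img'].max(2);out={}
    hue=dict(red=(172,7),green=(40,85),blue=(100,125))
    for n,h in hs:
        for b in blobs(mask(s,*hue[n],smin=90,vmin=40),P,30):
            q=b[2]
            if abs(q[2]-zb-h)>.008: continue
            d=np.hypot(P[...,0]-q[0],P[...,1]-q[1])
            m=(abs(P[...,2]-zb-h)<.006)&(d<.09)
            nn,l=cv2.connectedComponents(m.astype(np.uint8))
            cu=np.round(b[0]).astype(int);i=l[cu[1],cu[0]]
            if i: out[n]=(plane_rect(s,l==i,zb+h),q.round(3),b[0].round());print(n,*out[n])
    return out
E
python3 - <<'E'
from h import *
np.set_printoptions(precision=4,suppress=True)
s=snap('wrist');P=pts(s);z=P[...,2]
slabs(s)
for n,h,zt in(('cap',(8,18),.194),('btn',(40,85),.069)):
    m=mask(s,*h,smin=90)&(abs(z-zt)<.004)
    for b in blobs(m,P,30): print(n,b[0],b[1],b[2],rect(P[m]))
v,u=np.indices(z.shape)
m=(abs(z-.02)<.006)&(u>180)&(u<300)&(v<262)
nn,l,st,c=cv2.connectedComponentsWithStats(m.astype(np.uint8));i=1+st[1:,4].argmax()
print('bed',st[i],plane_rect(s,l==i,.02))
M=l==i
# bed edges per row -> side lines, white lines
L=[];
for r in range(160,255,5):
    c_=np.where(M[r])[0]; L.append((ray(s,c_[0],r,.02)[:2],ray(s,c_[-1],r,.02)[:2]))
L=np.array(L)
for k in(0,1): print('side',np.polyfit(L[:,k,0],L[:,k,1],1), L[:,k].mean(0))
V=s['img'].max(2).astype(int)
W=M&(V>cv2.medianBlur(s['img'].max(2),9).astype(int)+20)
nn,l2,st2,c2=cv2.connectedComponentsWithStats(W.astype(np.uint8))
for j in range(1,nn):
    if st2[j,4]>40:
        vv,uu=np.where(l2==j);p=np.array([ray(s,a,b,.02) for a,b in zip(uu,vv)]);print('line',c2[j],np.polyfit(p[:,0],p[:,1],1),p.mean(0),p[:,0].min(),p[:,0].max())
r=np.where(M[:,236])[0];print('front',ray(s,236,r[0],.02))
m=(abs(z-.045)<.005)&(u>80)&(u<180)
print('box',plane_rect(s,m,.045))
E
```

```text
red (array([463.4, 328.5]), array([ 33.2, 129.8]), 87.6) [0.463 0.323 0.04 ] [423. 140.]
blue (array([607.7, 320.7]), array([ 33.7, 131.2]), 86.2) [0.608 0.322 0.023] [397. 237.]
cap [219.4988 304.5684] 431 [0.623  0.0863 0.1945] (array([624.7,  85.3]), array([30.3, 20.4]), 67.9)
btn [109.5421 179.6324] 321 [ 0.5363 -0.0763  0.0697] (array([536.8, -77. ]), array([24.9, 25.4]), 29.5)
bed [ 192  146   87  116 9169] (array([578.1,  80.3]), array([176.9, 119.4]), 3.9)
side [ 0.0661 -0.0169] [0.5803 0.0215]
side [0.0553 0.1077] [0.5722 0.1394]
line [223.3454 212.7268] [0.0652 0.0217] [0.5894 0.0601 0.02  ] 0.5275334745140967 0.6574126462920726
line [250.4133 200.48  ] [0.0646 0.0625] [0.5672 0.0992 0.02  ] 0.5248117332613313 0.6115191100991884
line [251.2609 245.413 ] [0.0567 0.0671] [0.6386 0.1033 0.02  ] 0.6229212207804526 0.6547632764405317
front [0.4912 0.0762 0.02  ]
box (array([560.7, -71.3]), array([109.3,  71.1]), 8.2)
```

```bash
python3 -m handwheel '{"slide":[[0.03,-0.014,-0.01],[0.06,-0.028,-0.03],[0.09,-0.042,-0.05],[0.12,-0.055,-0.07],[0.12,-0.055,-0.09],[0.12,-0.055,-0.1],[0.12,-0.055,-0.11],[0.12,-0.055,-0.11],[0.12,-0.055,-0.11]],"rotation":[[0,0,0],[0,0,0],[0,0,0],[0,0,0],[0,0,0],[0,0,0],[0,0,0],[0,0,0],[0,0,0]],"hand":[-1,-1,-1,-1,-1,-1,-1,-1,-1]}'
python3 - <<'E'
from h import *
np.set_printoptions(precision=4,suppress=True)
s=snap('side','s2');P=pts(s)
cv2.imwrite('pics/s2c.png',cv2.resize(s['img'][120:260,230:390],None,fx=4,fy=4,interpolation=cv2.INTER_CUBIC))
E
```

```text
t: 2.38
tool_pos: [0.6309, 0.0831, 0.2117]
tcp_rot: [[-0.997, -0.071, 0.0], [-0.071, 0.997, 0.0], [-0.0, 0.0, -1.0]]
wrist_force: [-0.8, 0.8, 0.9]
width: 0.0002
gripper_force: 0.0
```

View pics/s2c.png

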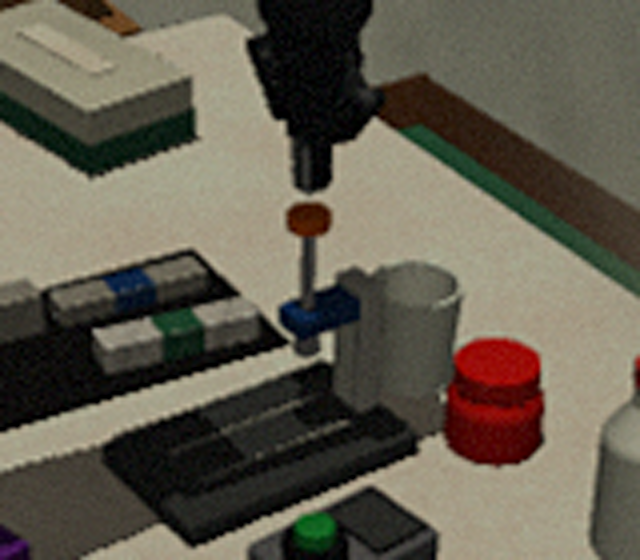

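The finger tip (312,190) is centred above the cap (310,218), so I push.

```bash
python3 -m handwheel '{"slide":[[0,0,-0.01],[0,0,-0.02],[0,0,-0.03],[0,0,-0.04],[0,0,-0.05],[0,0,-0.06],[0,0,-0.07],[0,0,-0.075],[0,0,-0.075],[0,0,-0.075]],"rotation":[[0,0,0],[0,0,0],[0,0,0],[0,0,0],[0,0,0],[0,0,0],[0,0,0],[0,0,0],[0,0,0],[0,0,0]],"hand":[-1,-1,-1,-1,-1,-1,-1,-1,-1,-1]}' | egrep 'pos|force'
python3 -m handwheel '{"slide":[[0,0,-0.001],[0,0,-0.002],[0,0,-0.003],[0,0,-0.003]],"rotation":[[0,0,0],[0,0,0],[0,0,0],[0,0,0]],"hand":[-1,-1,-1,-1]}'| egrep 'pos|force'
```

```text
tool_pos: [0.6312, 0.0817, 0.1356]
wrist_force: [2.1, 0.2, 4.9]
gripper_force: 2.2
tool_pos: [0.6313, 0.0817, 0.134]
wrist_force: [-2.1, 1.2, 10.7]
gripper_force: 4.8
```

```bash
python3 -m handwheel '{"slide":[[0,0,-0.001],[0,0,-0.001],[0,0,0.01],[0,0,0.03],[0,0,0.05],[0,0,0.07],[0,0,0.09],[0,0,0.09]],"rotation":[[0,0,0],[0,0,0],[0,0,0],[0,0,0],[0,0,0],[0,0,0],[0,0,0],[0,0,0]],"hand":[-1,-1,-1,-1,-1,-1,-1,-1]}' | egrep 'pos|force'
python3 -m handwheel '{"slide":[[-0.02,-0.03,0],[-0.04,-0.06,0],[-0.06,-0.1,0],[-0.08,-0.13,0],[-0.094,-0.16,0],[-0.094,-0.16,-0.03],[-0.094,-0.16,-0.07],[-0.094,-0.16,-0.1],[-0.094,-0.16,-0.13],[-0.094,-0.16,-0.14],[-0.094,-0.16,-0.145],[-0.094,-0.16,-0.145]],"rotation":[[0,0,0],[0,0,0],[0,0,0],[0,0,0],[0,0,0],[0,0,0],[0,0,0],[0,0,0],[0,0,0],[0,0,0],[0,0,0],[0,0,0]],"hand":[-1,-1,-1,-1,-1,-1,-1,-1,-1,-1,-1,-1]}'| egrep 'pos|force'
python3 - <<'E'
from h import *
s=snap('side');P=pts(s)
for b in blobs(mask(s,8,18,90)&(P[...,2]>.1),P,20): print(b[0],b[2],b[4])
E
```

```text
tool_pos: [0.6327, 0.0815, 0.2272]
wrist_force: [0.5, -0.2, 1.4]
gripper_force: 0.0
tool_pos: [0.5363, -0.078, 0.0768]
wrist_force: [0.3, -0.5, 0.3]
gripper_force: 0.0
[223.54684096  48.37037037] [0.87384685 1.15673496 0.2477805 ] [1.15077097 1.71126445 0.59069877]
[115.21585903  72.05726872] [0.40327502 1.29564739 0.17593712] [0.49978577 1.63180348 0.18243522]
[15.08137715 84.06885759] [-0.00265961  1.3635602   0.17725124] [0.0705996  1.63886752 0.5710276 ]
[169.35245902  95.35245902] [0.55123231 1.0551444  0.11619482] [0.60260197 1.21547046 0.14931251]
[ 58.44 158.48] [0.03368325 0.13422342 0.37376486] [0.04452337 0.14164531 0.37567905]
[ 24.07692308 182.88461538] [-0.04129745  0.04169407  0.38234456] [-0.02577832  0.05621324  0.38390567]
[ 44.96153846 217.73076923] [-0.0225625  -0.0806544   0.36699434] [-0.0141319  -0.07564991  0.370476  ]
```

```bash
python3 -m handwheel '{"slide":[[0,0,-0.005],[0,0,-0.01],[0,0,-0.013],[0,0,-0.0155],[0,0,-0.0165],[0,0,-0.017],[0,0,-0.017]],"rotation":[[0,0,0],[0,0,0],[0,0,0],[0,0,0],[0,0,0],[0,0,0],[0,0,0]],"hand":[-1,-1,-1,-1,-1,-1,-1]}' | egrep 'pos|force'
python3 - <<'E'
from h import *
s=snap('side');P=pts(s)
cv2.imwrite('pics/s3c.png',cv2.resize(s['img'][120:290,230:390],None,fx=3.5,fy=3.5,interpolation=cv2.INTER_CUBIC))
E
```

```text
tool_pos: [0.5386, -0.0786, 0.062]
wrist_force: [3.7, 0.2, 4.5]
gripper_force: 2.2
```

View pics/s3c.png

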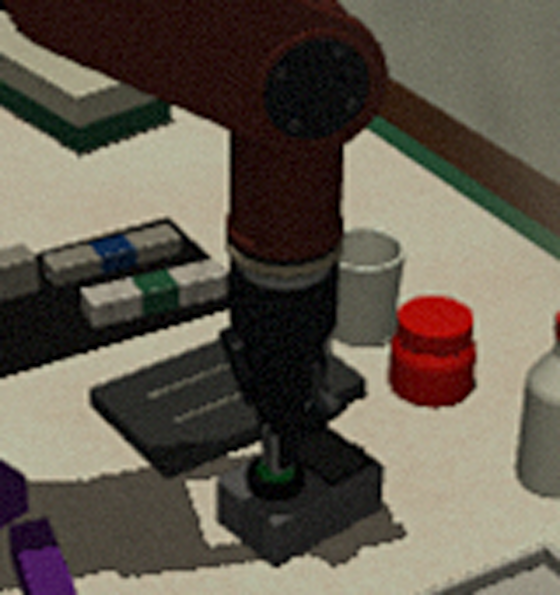

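The tip (275,440) is on the green button and the force is still below 5 N, so I press 2 mm more.

```bash
python3 -m handwheel '{"slide":[[0,0,-0.001],[0,0,-0.002],[0,0,-0.0025],[0,0,-0.0025],[0,0,-0.0025]],"rotation":[[0,0,0],[0,0,0],[0,0,0],[0,0,0],[0,0,0]],"hand":[-1,-1,-1,-1,-1]}' | egrep 'pos|force'
```

```text
tool_pos: [0.5386, -0.0786, 0.0608]
wrist_force: [-0.8, 0.7, 16.3]
gripper_force: 8.4
```

```bash
python3 -m handwheel '{"slide":[[0,0,0.02],[0,0,0.05],[0,0,0.09],[0,0.03,0.13],[-0.02,0.06,0.15],[-0.04,0.10,0.16],[-0.05,0.14,0.17],[-0.06,0.18,0.17],[-0.07,0.22,0.17],[-0.08,0.26,0.17],[-0.09,0.30,0.17],[-0.1,0.34,0.17]],"rotation":[[0,0,0],[0,0,0],[0,0,0],[0,0,-0.05],[0,0,-0.113],[0,0,-0.113],[0,0,-0.113],[0,0,-0.113],[0,0,-0.113],[0,0,-0.113],[0,0,-0.113],[0,0,-0.113]],"hand":[-1,-1,-1,-1,-1,0.5,0.5,0.5,0.5,0.5,0.5,0.5]}' | egrep 'pos|force'
python3 -m handwheel '{"slide":[[-0.007,0.03,0],[-0.007,0.065,0],[-0.007,0.068,0],[-0.007,0.068,0],[-0.007,0.068,0]],"rotation":[[0,0,0],[0,0,0],[0,0,0],[0,0,0],[0,0,0]],"hand":[0.5,0.5,0.5,0.5,0.5]}'
python3 - <<'E'
from h import *
np.set_printoptions(precision=4,suppress=True)
for n in('side','scene'):
    s=snap(n);P=pts(s);slabs(s)
    for b in blobs(mask(s,8,18,90)&(P[...,2]>.1)&(P[...,0]>.5)&(abs(P[...,1])<.3),P,10): print(b[0],b[2],b[4])
s=snap('wrist','w3');slabs(s)
E
```

```text
tool_pos: [0.437, 0.2546, 0.2272]
wrist_force: [0.7, 0.5, -0.1]
gripper_force: 0.0
t: 7.78
tool_pos: [0.4314, 0.3206, 0.2272]
tcp_rot: [[-0.999, 0.043, -0.003], [0.043, 0.999, -0.002], [0.003, -0.002, -1.0]]
wrist_force: [-1.1, 0.1, -0.6]
width: 0.0638
gripper_force: 0.0
green (array([602.9, 234.9]), array([ 39.9, 131.6]), 84.4) [0.606 0.235 0.028] [274. 200.]
blue (array([601.5, 315.9]), array([ 43.5, 134.9]), 87.3) [0.606 0.318 0.021] [262. 190.]
[306.8354 173.8354] [0.6262 0.0784 0.1923] [0.6442 0.0962 0.1966]
red (array([472.5, 330.2]), array([ 31.2, 136.3]), 87.9) [0.463 0.326 0.039] [363. 232.]
blue (array([613.9, 322.4]), array([ 31.6, 135.1]), 87.0) [0.607 0.323 0.021] [368. 263.]
[285.3768 220.1014] [0.6401 0.0833 0.1925] [0.6502 0.0965 0.1952]
red (array([462.9, 329.8]), array([ 30.5, 130.7]), 88.1) [0.463 0.329 0.041] [290. 211.]
blue (array([606.6, 322.1]), array([ 30.4, 133.1]), 86.6) [0.608 0.322 0.023] [287. 313.]
```

View pics/w3.png

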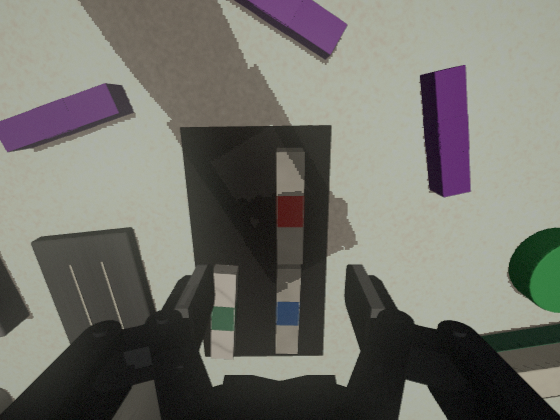

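The red slab at (290,211) is unmoved and the cap has sprung back up. The nearest purple block (290,20) is about 60 mm clear. I go down and grip.

```bash
python3 -m handwheel '{"slide":[[0,0.01,-0.03],[0,0.0105,-0.06],[0,0.0105,-0.1],[0,0.0105,-0.13],[0,0.0105,-0.16],[0,0.0105,-0.18],[0,0.0105,-0.2],[0,0.0105,-0.21],[0,0.0105,-0.217],[0,0.0105,-0.217],[0,0.0105,-0.217]],"rotation":[[0,0,0],[0,0,0],[0,0,0],[0,0,0],[0,0,0],[0,0,0],[0,0,0],[0,0,0],[0,0,0],[0,0,0],[0,0,0]],"hand":[0.5,0.5,0.5,0.5,0.5,0.5,0.5,0.5,0.5,0.5,0.5]}' | egrep 'pos|force'
python3 -m handwheel '{"slide":[[0,0,0],[0,0,0],[0,0,0],[0,0,0],[0,0,0],[0,0,0]],"rotation":[[0,0,0],[0,0,0],[0,0,0],[0,0,0],[0,0,0],[0,0,0]],"hand":[-1,-1,-1,-1,-1,-1]}' 80
python3 -m handwheel '{"slide":[[0,0,0.005],[0,0,0.01],[0,0,0.02],[0,0,0.03],[0,0,0.05],[0,0,0.07],[0,0,0.09],[0,0,0.09],[0,0,0.09]],"rotation":[[0,0,0],[0,0,0],[0,0,0],[0,0,0],[0,0,0],[0,0,0],[0,0,0],[0,0,0],[0,0,0]],"hand":[-1,-1,-1,-1,-1,-1,-1,-1,-1]}'
python3 - <<'E'
from h import *
np.set_printoptions(precision=4,suppress=True)
s=snap('side','s4');
cv2.imwrite('pics/s4c.png',cv2.resize(s['img'][100:260,150:370],None,fx=3,fy=3,interpolation=cv2.INTER_CUBIC))
E
```

```text
tool_pos: [0.4331, 0.3318, 0.0123]
wrist_force: [-0.2, -0.4, 0.3]
gripper_force: 0.0
t: 9.35
tool_pos: [0.4335, 0.3325, 0.0131]
tcp_rot: [[-0.999, 0.044, 0.002], [0.044, 0.999, 0.001], [-0.002, 0.001, -1.0]]
wrist_force: [-1.5, -1.1, 5.0]
width: 0.0287
gripper_force: 81.1
t: 10.1
tool_pos: [0.4336, 0.3326, 0.1033]
tcp_rot: [[-0.999, 0.044, 0.003], [0.044, 0.999, 0.002], [-0.003, 0.002, -1.0]]
wrist_force: [-0.7, 0.7, -4.1]
width: 0.0285
gripper_force: 80.0
```

View pics/s4c.png

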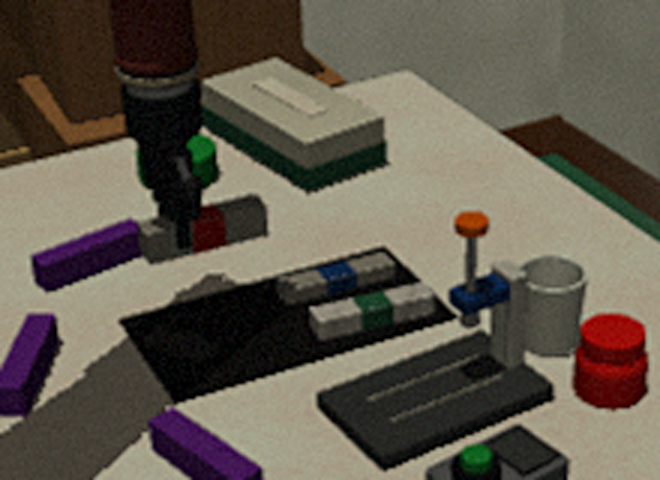

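Red is held level at (205,228), green and blue are untouched, and the cap is up. I carry it to the staging point in front of the gauge.

```bash
python3 -m handwheel '{"slide":[[0.005,-0.02,0],[0.01,-0.05,0],[0.02,-0.08,0],[0.025,-0.11,0],[0.03,-0.14,0],[0.04,-0.17,0],[0.045,-0.2,0],[0.05,-0.23,0],[0.056,-0.25,0],[0.058,-0.2585,0],[0.058,-0.2585,0],[0.058,-0.2585,0]],"rotation":[[0,0,0.01],[0,0,0.02],[0,0,0.03],[0,0,0.04],[0,0,0.05],[0,0,0.07],[0,0,0.09],[0,0,0.108],[0,0,0.108],[0,0,0.108],[0,0,0.108],[0,0,0.108]],"hand":[-1,-1,-1,-1,-1,-1,-1,-1,-1,-1,-1,-1]}'
python3 -m handwheel '{"slide":[[0,0,-0.02],[0,0,-0.04],[0,0,-0.055],[0,0,-0.065],[0,0,-0.065],[0,0,-0.065]],"rotation":[[0,0,0],[0,0,0],[0,0,0],[0,0,0],[0,0,0],[0,0,0]],"hand":[-1,-1,-1,-1,-1,-1]}'
python3 - <<'E'
from h import *
np.set_printoptions(precision=4,suppress=True)
s=snap('wrist','w5');slabs(s,zb=.028)
s=snap('side','s5');slabs(s,zb=.028)
cv2.imwrite('pics/s5c.png',cv2.resize(s['img'][120:280,200:370],None,fx=3.5,fy=3.5,interpolation=cv2.INTER_CUBIC))
E
```

```text
t: 11.15
tool_pos: [0.4895, 0.0737, 0.1004]
tcp_rot: [[-0.998, -0.063, -0.002], [-0.063, 0.998, 0.001], [0.002, 0.001, -1.0]]
wrist_force: [0.8, 0.3, -3.6]
width: 0.0288
gripper_force: 80.1
t: 11.65
tool_pos: [0.4897, 0.0744, 0.0361]
tcp_rot: [[-0.998, -0.065, -0.002], [-0.065, 0.998, 0.0], [0.002, 0.0, -1.0]]
wrist_force: [-0.4, -0.2, -3.4]
width: 0.0287
gripper_force: 80.1
red (array([489.7,  75.1]), array([79.1, 54.9]), 23.0) [0.515 0.076 0.064] [279. 353.]
```

View pics/w5.png

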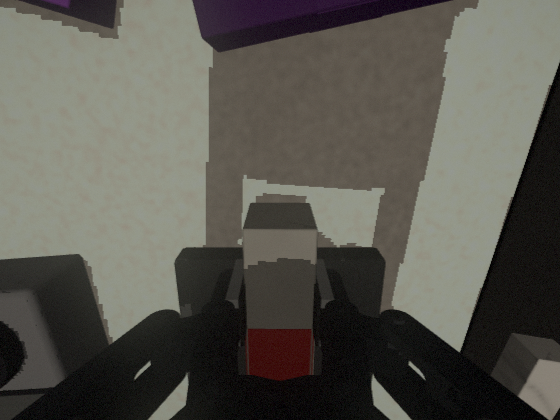

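The red slab (280,270) is straight over the bed (edges at columns 180 and 384), with its top at z = 0.064. I slide it in and lower it.

```bash
python3 -m handwheel '{"slide":[[0.01,0.001,0],[0.02,0.001,0],[0.03,0.002,0],[0.04,0.002,0],[0.05,0.003,0],[0.06,0.004,0],[0.07,0.004,0],[0.072,0.004,0],[0.072,0.004,-0.002],[0.072,0.004,-0.004],[0.072,0.004,-0.006],[0.072,0.004,-0.006]],"rotation":[[0,0,0],[0,0,0],[0,0,0],[0,0,0],[0,0,0],[0,0,0],[0,0,0],[0,0,0],[0,0,0],[0,0,0],[0,0,0],[0,0,0]],"hand":[-1,-1,-1,-1,-1,-1,-1,-1,-1,-1,-1,-1]}'
python3 -m handwheel '{"slide":[[0,0,-0.001],[0,0,-0.001],[0,0,-0.001]],"rotation":[[0,0,0],[0,0,0],[0,0,0]],"hand":[-1,-1,-1]}'|egrep 'pos|force'
python3 - <<'E'
from h import *
np.set_printoptions(precision=4,suppress=True)
s=snap('side','s6')
cv2.imwrite('pics/s6c.png',cv2.resize(s['img'][130:280,220:370],None,fx=4,fy=4,interpolation=cv2.INTER_CUBIC))
E
```

```text
t: 12.75
tool_pos: [0.5613, 0.0775, 0.0298]
tcp_rot: [[-0.998, -0.064, -0.002], [-0.064, 0.998, -0.0], [0.002, 0.0, -1.0]]
wrist_force: [-0.1, -0.6, -4.0]
width: 0.0286
gripper_force: 80.1
tool_pos: [0.5623, 0.0775, 0.0295]
wrist_force: [0.5, 0.6, -2.9]
gripper_force: 80.2
```

View pics/s6c.png

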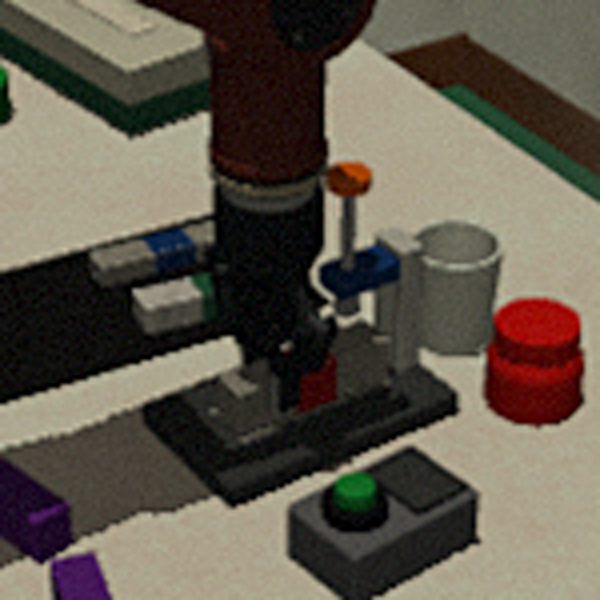

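```bash
python3 -m handwheel '{"slide":[[0,0,-0.0005],[0,0,-0.001],[0,0,-0.001],[0,0,-0.001],[0,0,-0.001],[0,0,-0.001],[0,0,-0.001]],"rotation":[[0,0,0],[0,0,0],[0,0,0],[0,0,0],[0,0,0],[0,0,0],[0,0,0]],"hand":[-1,-1,-0.3,0.05,0.05,0.05,0.05]}'|egrep 'pos|force|width'
python3 -m handwheel '{"slide":[[0,0,0.01],[0,0,0.03],[0,0,0.06],[0,0,0.10],[0,0,0.14],[0,0,0.18],[0,0,0.19],[0,0,0.19]],"rotation":[[0,0,0],[0,0,0],[0,0,0],[0,0,0],[0,0,0],[0,0,0],[0,0,0],[0,0,0]],"hand":[0.05,0.05,0.05,0.05,-1,-1,-1,-1]}'
python3 - <<'E'
from h import *
np.set_printoptions(precision=4,suppress=True)
for n in('wrist','side'):
    s=snap(n,'8'+n);slabs(s,zb=.02)
E
```

```text
tool_pos: [0.5628, 0.0774, 0.0288]
wrist_force: [-0.3, -0.4, -0.4]
width: 0.0448
gripper_force: 0.0
t: 14.3
tool_pos: [0.5655, 0.0775, 0.2249]
tcp_rot: [[-0.998, -0.064, 0.01], [-0.064, 0.998, -0.0], [-0.01, -0.001, -1.0]]
wrist_force: [0.3, -0.5, 0.1]
width: 0.0003
gripper_force: 0.0
red (array([583.4,  78.3]), array([113.1,  30.6]), 3.7) [0.592 0.079 0.057] [280. 212.]
green (array([552.4, 648.1]), array([94.8, 95.4]), 21.1) [0.546 0.635 0.038] [208. 153.]
```

View pics/8wrist.png

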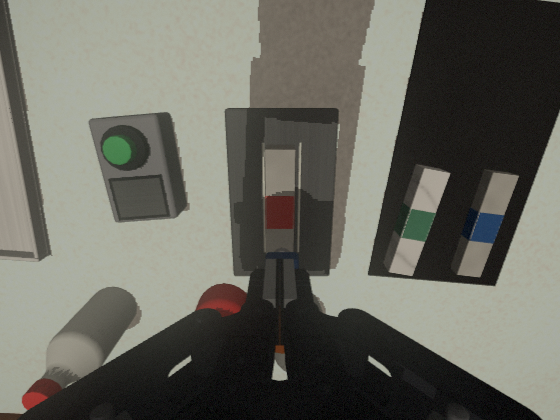

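Red lies flat between the white lines, with its band at (280,212), centre (0.592, 0.079) and top at 0.057. Next I push the cap, which should stop at TCP z = 0.170.

```bash
python3 -m handwheel '{"slide":[[0.03,0.002,0],[0.05,0.004,0],[0.065,0.0045,0],[0.065,0.0045,-0.01],[0.065,0.0045,-0.02],[0.065,0.0045,-0.03],[0.065,0.0045,-0.04],[0.065,0.0045,-0.05],[0.065,0.0045,-0.052],[0.065,0.0045,-0.052],[0.065,0.0045,-0.052]],"rotation":[[0,0,0],[0,0,0],[0,0,0],[0,0,0],[0,0,0],[0,0,0],[0,0,0],[0,0,0],[0,0,0],[0,0,0],[0,0,0]],"hand":[-1,-1,-1,-1,-1,-1,-1,-1,-1,-1,-1]}'
python3 -m handwheel '{"slide":[[0,0,-0.001],[0,0,-0.002],[0,0,-0.003],[0,0,-0.003],[0,0,-0.003]],"rotation":[[0,0,0],[0,0,0],[0,0,0],[0,0,0],[0,0,0]],"hand":[-1,-1,-1,-1,-1]}'| egrep 'pos|force'
```

```text
t: 15.32
tool_pos: [0.6263, 0.0819, 0.1699]
tcp_rot: [[-0.998, -0.065, -0.001], [-0.065, 0.998, -0.0], [0.001, -0.0, -1.0]]
wrist_force: [-12.7, -0.1, 22.8]
width: -0.0002
gripper_force: 11.4
tool_pos: [0.6264, 0.082, 0.1698]
wrist_force: [-20.2, -2.5, 36.6]
gripper_force: 18.1
```

```bash
python3 -m handwheel '{"slide":[[0,0,0.003],[0,0,0.02],[0,0,0.04],[0,0,0.06],[-0.02,-0.03,0.06],[-0.04,-0.06,0.06],[-0.06,-0.1,0.06],[-0.08,-0.13,0.06],[-0.089,-0.159,0.06],[-0.089,-0.159,0.04],[-0.089,-0.159,0],[-0.089,-0.159,-0.03]],"rotation":[[0,0,0],[0,0,0],[0,0,0],[0,0,0],[0,0,0],[0,0,0],[0,0,0],[0,0,0],[0,0,0],[0,0,0],[0,0,0],[0,0,0]],"hand":[-1,-1,-1,-1,-1,-1,-1,-1,-1,-1,-1,-1]}'| egrep 'pos|force'
python3 -m handwheel '{"slide":[[0,0,-0.02],[0,0,-0.04],[0,0,-0.05],[0,0,-0.06],[0,0,-0.065],[0,0,-0.065]],"rotation":[[0,0,0],[0,0,0],[0,0,0],[0,0,0],[0,0,0],[0,0,0]],"hand":[-1,-1,-1,-1,-1,-1]}'| egrep 'pos|force'
python3 - <<'E'
from h import *
np.set_printoptions(precision=4,suppress=True)
s=snap('scene');P=pts(s);slabs(s,zb=.02);slabs(s)
for b in blobs(mask(s,8,18,90)&(P[...,2]>.1)&(P[...,0]>.5)&(abs(P[...,1])<.3),P,10): print('cap',b[0],b[2],b[4])
E
```

```text
tool_pos: [0.5372, -0.0776, 0.1316]
wrist_force: [0.2, 0.9, -0.0]
gripper_force: 0.0
tool_pos: [0.5378, -0.0768, 0.0679]
wrist_force: [-1.0, -0.4, 1.8]
gripper_force: 0.9
green (array([571.2, 656.3]), array([93.9, 98.6]), 53.4) [0.575 0.649 0.039] [479. 252.]
green (array([777.9, 694.2]), array([ 14.4, 176.4]), 8.7) [0.778 0.698 0.021] [530. 305.]
blue (array([614.3, 322.6]), array([ 31.2, 136.1]), 86.3) [0.607 0.324 0.021] [368. 263.]
cap [285.0909 219.8052] [0.6389 0.0832 0.1925] [0.6487 0.0965 0.1956]
```

Cap is back up and the tip is just touching the button. I press it 7–8 mm and release, then go to pick up red (TCP as before, 0.0288 high).

```bash
python3 -m handwheel '{"slide":[[0,0,-0.003],[0,0,-0.006],[0,0,-0.008],[0,0,-0.009],[0,0,-0.009],[0,0,-0.009]],"rotation":[[0,0,0],[0,0,0],[0,0,0],[0,0,0],[0,0,0],[0,0,0]],"hand":[-1,-1,-1,-1,-1,-1]}'| egrep 'pos|force'
```

```text
tool_pos: [0.5396, -0.0773, 0.061]
wrist_force: [-0.9, 0.7, 8.7]
gripper_force: 3.9
```

```bash
python3 -m handwheel '{"slide":[[0,0,-0.001],[0,0,-0.001],[0,0,0.02],[0,0,0.06],[0,0,0.1],[0,0,0.14],[0.005,0.04,0.14],[0.01,0.08,0.14],[0.015,0.12,0.14],[0.0225,0.155,0.14],[0.0225,0.155,0.14],[0.0225,0.155,0.12]],"rotation":[[0,0,0],[0,0,0],[0,0,0],[0,0,0],[0,0,0],[0,0,0],[0,0,0],[0,0,0],[0,0,0],[0,0,0],[0,0,0],[0,0,0]],"hand":[-1,-1,-1,-1,-1,-1,-1,0.1,0.1,0.1,0.1,0.1]}'
python3 -m handwheel '{"slide":[[0,0,0],[0,0,0]],"rotation":[[0,0,0],[0,0,0]],"hand":[0.1,0.1]}'
```

```text
t: 18.78
tool_pos: [0.5638, 0.0801, 0.1835]
tcp_rot: [[-0.998, -0.068, 0.008], [-0.068, 0.998, 0.0], [-0.008, -0.001, -1.0]]
wrist_force: [1.0, -0.0, 0.7]
width: 0.0467
gripper_force: 0.0
t: 18.95
tool_pos: [0.5597, 0.0778, 0.1782]
tcp_rot: [[-0.998, -0.064, -0.003], [-0.064, 0.998, -0.0], [0.003, 0.0, -1.0]]
wrist_force: [0.0, -0.4, -0.3]
width: 0.0468
gripper_force: 0.0
```

```bash
python3 -m handwheel '{"slide":[[0.002,0,-0.03],[0.002,0,-0.06],[0.002,0,-0.09],[0.002,0,-0.12],[0.002,0,-0.14],[0.002,0,-0.149],[0.002,0,-0.149],[0.002,0,-0.149],[0.002,0,-0.149],[0.002,0,-0.149],[0.002,0,-0.149],[0.002,0,-0.149]],"rotation":[[0,0,0],[0,0,0],[0,0,0],[0,0,0],[0,0,0],[0,0,0],[0,0,0],[0,0,0],[0,0,0],[0,0,0],[0,0,0],[0,0,0]],"hand":[0.1,0.1,0.1,0.1,0.1,0.1,0.1,0.1,-1,-1,-1,-1]}' 80
python3 -m handwheel '{"slide":[[0,0,0.003],[0,0,0.007],[-0.01,-0.001,0.007],[-0.025,-0.002,0.007],[-0.04,-0.003,0.007],[-0.055,-0.004,0.007],[-0.07,-0.005,0.007],[-0.08,-0.005,0.007],[-0.085,-0.005,0.02],[-0.085,-0.005,0.04],[-0.085,-0.005,0.07],[-0.085,-0.005,0.1]],"rotation":[[0,0,0],[0,0,0],[0,0,0],[0,0,0],[0,0,0],[0,0,0],[0,0,0],[0,0,0],[0,0,0],[0,0,0],[0,0,0],[0,0,0]],"hand":[-1,-1,-1,-1,-1,-1,-1,-1,-1,-1,-1,-1]}'
```

```text
t: 19.95
tool_pos: [0.565, 0.0777, 0.0331]
tcp_rot: [[-0.998, -0.064, 0.004], [-0.064, 0.998, -0.0], [-0.004, -0.001, -1.0]]
wrist_force: [-0.8, -0.9, 6.8]
width: 0.0285
gripper_force: 80.6
t: 20.95
tool_pos: [0.4761, 0.0731, 0.1306]
tcp_rot: [[-0.998, -0.064, -0.003], [-0.064, 0.998, 0.0], [0.003, 0.0, -1.0]]
wrist_force: [0.9, 0.3, -3.7]
width: 0.0286
gripper_force: 79.3
```

```bash
python3 -m handwheel '{"slide":[[0,-0.02,0.01],[0.01,-0.06,0.01],[0.02,-0.1,0.01],[0.03,-0.14,0.01],[0.04,-0.18,0.01],[0.05,-0.22,0.01],[0.06,-0.26,0.01],[0.07,-0.3,0.01],[0.08,-0.34,0.01],[0.09,-0.38,0.01],[0.095,-0.408,0.01],[0.095,-0.408,0.01]],"rotation":[[0,0,0],[0,0,-0.01],[0,0,-0.02],[0,0,-0.03],[0,0,-0.04],[0,0,-0.05],[0,0,-0.06],[0,0,-0.07],[0,0,-0.08],[0,0,-0.082],[0,0,-0.082],[0,0,-0.082]],"hand":[-1,-1,-1,-1,-1,-1,-1,-1,-1,-1,-1,-1]}' | egrep 'pos|force'
python3 -m handwheel '{"slide":[[0,0,0],[0,0,-0.02],[0,0,-0.04],[0,0,-0.04],[0,0,-0.04]],"rotation":[[0,0,0],[0,0,0],[0,0,0],[0,0,0],[0,0,0]],"hand":[-1,-1,-1,-1,-1]}'
python3 - <<'E'
from h import *
np.set_printoptions(precision=4,suppress=True)
s=snap('wrist','w9');P=pts(s);slabs(s,zb=.085)
for n in('scene','side'):
    s=snap(n,'9'+n);slabs(s)
E
```

```text
tool_pos: [0.5726, -0.3411, 0.1403]
wrist_force: [0.3, 0.7, -3.7]
gripper_force: 80.0
t: 22.37
tool_pos: [0.5715, -0.3325, 0.0987]
tcp_rot: [[-1.0, 0.016, -0.004], [0.016, 1.0, 0.003], [0.004, 0.003, -1.0]]
wrist_force: [-0.7, 0.1, -3.0]
width: 0.0286
gripper_force: 79.9
red (array([ 573.3, -334.5]), array([55.2, 86.6]), 72.2) [ 0.597 -0.334  0.122] [279. 347.]
green (array([785.7, 636.1]), array([ 35.1, 183.4]), 0.3) [0.787 0.635 0.022] [504. 308.]
blue (array([613.9, 322.6]), array([ 31.2, 135.3]), 86.6) [0.607 0.324 0.021] [368. 263.]
green (array([602.4, 233.3]), array([ 41.9, 131.4]), 82.6) [0.605 0.236 0.028] [274. 200.]
blue (array([603.4, 316. ]), array([ 43., 131.]), 87.3) [0.604 0.311 0.02 ] [262. 192.]
```

View pics/9scene.png

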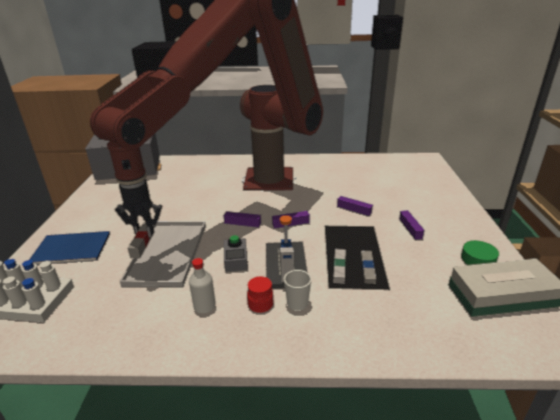

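Red (138,240) hangs over the tray's -y half, green and blue are still on the mat, and the cap is up. I lower and release.

```bash
python3 -m handwheel '{"slide":[[0,0,-0.02],[0,0,-0.04],[0,0,-0.06],[0,0,-0.07],[0,0,-0.078],[0,0,-0.080],[0,0,-0.081],[0,0,-0.081]],"rotation":[[0,0,0],[0,0,0],[0,0,0],[0,0,0],[0,0,0],[0,0,0],[0,0,0],[0,0,0]],"hand":[-1,-1,-1,-1,-1,-1,-1,-1]}' | egrep 'pos|force'
```

```text
tool_pos: [0.5737, -0.3356, 0.0208]
wrist_force: [-0.9, -0.2, -3.3]
gripper_force: 80.1
```

```bash
python3 -m handwheel '{"slide":[[0,0,-0.001],[0,0,-0.001],[0,0,-0.002],[0,0,-0.002]],"rotation":[[0,0,0],[0,0,0],[0,0,0],[0,0,0]],"hand":[-1,-1,-1,-1]}' | egrep 'pos|force'
```

```text
tool_pos: [0.5735, -0.3355, 0.0183]
wrist_force: [0.4, -0.1, -0.9]
gripper_force: 80.5
```

```bash
python3 -m handwheel '{"slide":[[0,0,0],[0,0,0],[0,0,0],[0,0,0],[0,0,0.02],[0,0,0.05],[0,0,0.09],[0,0,0.13],[0,0,0.17],[0,0,0.21],[0,0,0.235],[0,0.04,0.235]],"rotation":[[0,0,0],[0,0,0],[0,0,0],[0,0,0],[0,0,0],[0,0,0],[0,0,0],[0,0,0],[0,0,0],[0,0,0],[0,0,0],[0,0,0]],"hand":[-0.3,0.1,0.1,0.1,0.1,0.1,0.1,0.1,0.1,0.1,0.1,0.1]}' | egrep 'pos|force'
python3 - <<'E'
from h import *
np.set_printoptions(precision=4,suppress=True)
s=snap('wrist','w10');slabs(s,zb=.005)
E
python3 -m handwheel '{"slide":[[-0.02,0.04,0],[-0.03,0.08,0],[-0.04,0.12,0],[-0.05,0.16,0],[-0.05,0.2,0],[-0.05,0.24,0],[-0.05,0.28,0],[-0.05,0.32,0],[-0.05,0.36,0],[-0.05,0.4,0],[-0.05,0.44,0],[-0.05,0.48,0]],"rotation":[[0,0,0],[0,0,-0.01],[0,0,-0.02],[0,0,-0.03],[0,0,-0.04],[0,0,-0.05],[0,0,-0.06],[0,0,-0.07],[0,0,-0.087],[0,0,-0.087],[0,0,-0.087],[0,0,-0.087]],"hand":[0.1,0.1,0.1,0.1,0.1,0.1,0.1,0.1,0.1,0.1,0.1,0.1]}' | egrep 'pos|force'
python3 -m handwheel '{"slide":[[0.02,0.03,0],[0.04,0.06,0],[0.05,0.06,0],[0.05,0.06,0],[0.05,0.06,0]],"rotation":[[0,0,0],[0,0,0],[0,0,0],[0,0,0],[0,0,0]],"hand":[0.1,0.1,0.1,0.1,0.1]}'
python3 - <<'E'
from h import *
np.set_printoptions(precision=4,suppress=True)
s=snap('wrist','w11');P=pts(s);slabs(s)
for b in blobs(mask(s,40,88,60,40),P,30):print(*b)
E
```

```text
tool_pos: [0.5753, -0.3024, 0.2618]
wrist_force: [1.1, 0.5, 0.6]
gripper_force: 0.0
red (array([ 601., -336.]), array([ 30.9, 130.2]), 88.9) [ 0.601 -0.336  0.042] [254. 197.]
tool_pos: [0.5223, 0.1871, 0.2526]
wrist_force: [2.0, -0.3, 0.1]
gripper_force: 0.0
t: 25.98
tool_pos: [0.5725, 0.2451, 0.2518]
tcp_rot: [[-0.995, 0.104, -0.001], [0.104, 0.995, -0.001], [0.001, -0.001, -1.0]]
wrist_force: [-0.9, -0.9, 0.2]
width: 0.0467
gripper_force: 0.0
blue (array([608. , 321.6]), array([ 31.7, 130.6]), 86.0) [0.608 0.322 0.023] [346. 198.]
[284.55  199.175] 40 [0.601  0.2484 0.0291] [0.5925 0.2426 0.0279] [0.6089 0.2527 0.0304]
[533.8638 229.6654] 514 [0.675  0.5559 0.0206] [0.6685 0.5307 0.0044] [0.6971 0.597  0.0367]
[520.8235 268.549 ] 51 [0.7197 0.5372 0.0349] [0.6999 0.534  0.0326] [0.7461 0.5422 0.0363]
[521.5179 303.5714] 56 [0.7746 0.5457 0.0348] [0.7521 0.5421 0.0329] [0.7979 0.5496 0.0367]
```

View pics/w11.png

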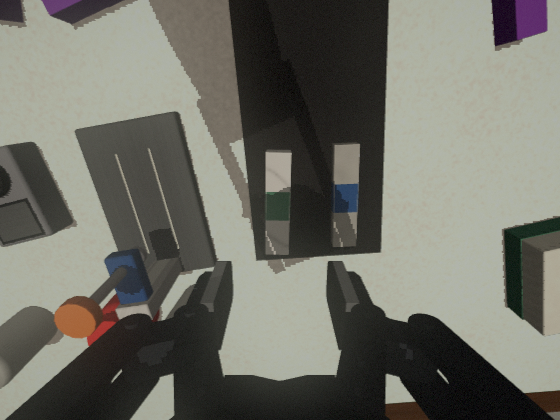

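Red is flat in the tray at (0.601, -0.336), top at 0.042. Green is at (278,205), dim in shadow. I fit it by its height.

Run:
```python
from h import *
np.set_printoptions(precision=4,suppress=True)
s=snap('wrist');P=pts(s)
m=(abs(P[...,2]-.028)<.006)
n,l=cv2.connectedComponents(m.astype(np.uint8));i=l[205,278];print(i,plane_rect(s,l==i,.028),np.median(P[...,2][l==i]))
print(bot.get_obs()['tool_pos'])
```

```text
135 (array([607.6, 239. ]), array([ 29.5, 130.5]), 83.2) 0.028764783333837345
[0.5723 0.2443 0.2523]
```

```bash
python3 -m handwheel '{"slide":[[0.0035,-0.0015,-0.04],[0.0035,-0.0015,-0.08],[0.0035,-0.0015,-0.12],[0.0035,-0.0015,-0.16],[0.0035,-0.0015,-0.2],[0.0035,-0.0015,-0.22],[0.0035,-0.0015,-0.235],[0.0035,-0.0015,-0.242],[0.0035,-0.0015,-0.242],[0.0035,-0.0015,-0.242],[0.0035,-0.0015,-0.242]],"rotation":[[0,0,-0.012],[0,0,-0.012],[0,0,-0.012],[0,0,-0.012],[0,0,-0.012],[0,0,-0.012],[0,0,-0.012],[0,0,-0.012],[0,0,-0.012],[0,0,-0.012],[0,0,-0.012]],"hand":[0.1,0.1,0.1,0.1,0.1,0.1,0.1,0.1,0.1,0.1,0.1]}' | egrep 'pos|force'
python3 -m handwheel '{"slide":[[0,0,0],[0,0,0],[0,0,0],[0,0,0],[0,0,0]],"rotation":[[0,0,0],[0,0,0],[0,0,0],[0,0,0],[0,0,0]],"hand":[-1,-1,-1,-1,-1]}' 70
python3 -m handwheel '{"slide":[[0,0,0.005],[0,0,0.01],[0,0,0.02],[0,0,0.03],[0,0,0.05],[0,0,0.07],[0,0,0.09],[-0.02,0,0.1],[-0.04,0,0.1],[-0.06,0,0.1],[-0.08,0,0.1],[-0.08,0,0.1]],"rotation":[[0,0,0],[0,0,0],[0,0,0],[0,0,0],[0,0,0],[0,0,0],[0,0,0],[0,0,0],[0,0,0],[0,0,0],[0,0,0],[0,0,0]],"hand":[-1,-1,-1,-1,-1,-1,-1,-1,-1,-1,-1,-1]}'
```

```text
tool_pos: [0.5778, 0.2436, 0.0126]
wrist_force: [-0.3, -0.4, 0.0]
gripper_force: 0.0
t: 27.42
tool_pos: [0.578, 0.2439, 0.0128]
tcp_rot: [[-0.993, 0.116, 0.003], [0.116, 0.993, 0.001], [-0.003, 0.001, -1.0]]
wrist_force: [-0.1, -1.3, 7.2]
width: 0.0281
gripper_force: 71.2
t: 28.42
tool_pos: [0.4929, 0.2436, 0.1108]
tcp_rot: [[-0.993, 0.115, -0.003], [0.115, 0.993, -0.0], [0.003, -0.001, -1.0]]
wrist_force: [0.0, 0.5, -2.7]
width: 0.028
gripper_force: 70.0
```

```bash
python3 -m handwheel '{"slide":[[0,-0.02,0],[0,-0.05,0],[0,-0.08,0],[-0.002,-0.11,0],[-0.003,-0.14,0],[-0.004,-0.16,0],[-0.004,-0.17,0],[-0.004,-0.17,-0.02],[-0.004,-0.17,-0.04],[-0.004,-0.17,-0.06],[-0.004,-0.17,-0.074],[-0.004,-0.17,-0.074]],"rotation":[[0,0,0.02],[0,0,0.04],[0,0,0.06],[0,0,0.08],[0,0,0.11],[0,0,0.14],[0,0,0.18],[0,0,0.18],[0,0,0.18],[0,0,0.18],[0,0,0.18],[0,0,0.18]],"hand":[-1,-1,-1,-1,-1,-1,-1,-1,-1,-1,-1,-1]}'
python3 -m handwheel '{"slide":[[0,0,0],[0,0,0]],"rotation":[[0,0,0],[0,0,0]],"hand":[-1,-1]}'
python3 - <<'E'
from h import *
np.set_printoptions(precision=4,suppress=True)
s=snap('wrist','w12');P=pts(s)
for b in blobs(mask(s,40,88,60,40),P,30):print(*b)
E
```

```text
t: 29.42
tool_pos: [0.4904, 0.0732, 0.0343]
tcp_rot: [[-0.998, -0.063, -0.005], [-0.063, 0.998, -0.0], [0.005, 0.0, -1.0]]
wrist_force: [-1.3, -0.7, -2.0]
width: 0.0282
gripper_force: 70.0
t: 29.58
tool_pos: [0.4936, 0.0734, 0.0379]
tcp_rot: [[-0.998, -0.063, 0.002], [-0.063, 0.998, -0.0], [-0.002, -0.0, -1.0]]
wrist_force: [0.2, 0.1, -0.4]
width: 0.0284
gripper_force: 70.0
[281.2974 325.4978] 454 [0.5117 0.0764 0.0539] [0.5055 0.0614 0.0521] [0.5313 0.0875 0.0558]
[302.4583 346.9792] 48 [0.5257 0.0864 0.0539] [0.5204 0.0834 0.0528] [0.5301 0.0887 0.0554]
```

```bash
python3 -m handwheel '{"slide":[[0.01,0.001,0],[0.02,0.001,0],[0.03,0.002,0],[0.04,0.002,0],[0.05,0.003,0],[0.06,0.004,0],[0.0675,0.005,0],[0.0675,0.005,-0.003],[0.0675,0.005,-0.005],[0.0675,0.005,-0.006],[0.0675,0.005,-0.007],[0.0675,0.005,-0.007]],"rotation":[[0,0,0],[0,0,0],[0,0,0],[0,0,0],[0,0,0],[0,0,0],[0,0,0],[0,0,0],[0,0,0],[0,0,0],[0,0,0],[0,0,0]],"hand":[-1,-1,-1,-1,-1,-1,-1,-1,-1,-1,-1,-1]}'|egrep 'pos|force'
python3 -m handwheel '{"slide":[[0,0,-0.001],[0,0,-0.002],[0,0,-0.002]],"rotation":[[0,0,0],[0,0,0],[0,0,0]],"hand":[-1,-1,-1]}'|egrep 'pos|force'
```

```text
tool_pos: [0.5591, 0.0785, 0.0292]
wrist_force: [-0.2, 0.2, -2.0]
gripper_force: 70.2
tool_pos: [0.5596, 0.0785, 0.0288]
wrist_force: [-6.8, -0.7, 10.6]
gripper_force: 71.4
```

```bash
python3 -m handwheel '{"slide":[[0,0,0.001],[0,0,0.001],[0,0,0.001],[0,0,0.001],[0,0,0.001],[0,0,0.02],[0,0,0.06],[0,0,0.10],[0,0,0.14],[0,0,0.18],[0,0,0.19],[0,0,0.19]],"rotation":[[0,0,0],[0,0,0],[0,0,0],[0,0,0],[0,0,0],[0,0,0],[0,0,0],[0,0,0],[0,0,0],[0,0,0],[0,0,0],[0,0,0]],"hand":[-0.3,0.05,0.05,0.05,0.05,0.05,0.05,0.05,-1,-1,-1,-1]}'
python3 - <<'E'
from h import *
np.set_printoptions(precision=4,suppress=True)
s=snap('wrist','w13');P=pts(s);slabs(s);slabs(s,zb=.02)
m=abs(P[...,2]-.044)<.006
n,l=cv2.connectedComponents(m.astype(np.uint8));i=l[200,280];print(i,plane_rect(s,l==i,.044),np.median(P[...,2][l==i]))
print(bot.get_obs()['tool_pos'])
E
```

```text
t: 31.88
tool_pos: [0.5628, 0.0785, 0.2228]
tcp_rot: [[-0.998, -0.063, 0.009], [-0.063, 0.998, 0.0], [-0.009, -0.001, -1.0]]
wrist_force: [-0.4, 0.1, -0.0]
width: 0.0006
gripper_force: 0.0
blue (array([608. , 319.9]), array([ 35.3, 130.7]), 86.5) [0.608 0.322 0.023] [486. 230.]
2 (array([584.7,  80. ]), array([120.2,  29.6]), 2.8) 0.04473667795800231
[0.5612 0.0785 0.2195]
```

View pics/w13.png

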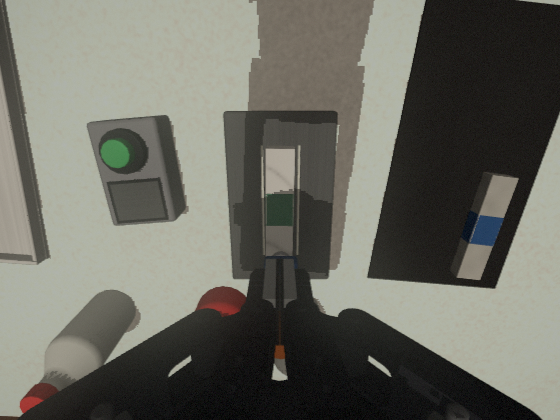

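Green lies flat between the lines with its band at (280,210), near end at 0.5245 and top at 0.0447. I push the cap; it should stop at 0.158.

```bash
python3 -m handwheel '{"slide":[[0.03,0.002,0],[0.06,0.003,0],[0.0695,0.004,0],[0.0695,0.004,0],[0.0695,0.004,-0.01],[0.0695,0.004,-0.02],[0.0695,0.004,-0.03],[0.0695,0.004,-0.04],[0.0695,0.004,-0.05],[0.0695,0.004,-0.058],[0.0695,0.004,-0.06],[0.0695,0.004,-0.06]],"rotation":[[0,0,0],[0,0,0],[0,0,0],[0,0,0],[0,0,0],[0,0,0],[0,0,0],[0,0,0],[0,0,0],[0,0,0],[0,0,0],[0,0,0]],"hand":[-1,-1,-1,-1,-1,-1,-1,-1,-1,-1,-1,-1]}'|egrep 'pos|force'
python3 -m handwheel '{"slide":[[0,0,-0.0005],[0,0,-0.001],[0,0,-0.001],[0,0,-0.001]],"rotation":[[0,0,0],[0,0,0],[0,0,0],[0,0,0]],"hand":[-1,-1,-1,-1]}'| egrep 'pos|force'
```

```text
tool_pos: [0.6287, 0.0825, 0.1581]
wrist_force: [-6.2, 0.3, 9.2]
gripper_force: 4.3
tool_pos: [0.6288, 0.0825, 0.158]
wrist_force: [-6.8, 0.3, 12.6]
gripper_force: 6.3
```

```bash
python3 -m handwheel '{"slide":[[0,0,0.02],[0,0,0.05],[0,0,0.07],[-0.02,-0.03,0.07],[-0.04,-0.06,0.07],[-0.06,-0.1,0.07],[-0.08,-0.13,0.07],[-0.091,-0.159,0.07],[-0.091,-0.159,0.04],[-0.091,-0.159,0],[-0.091,-0.159,-0.03],[-0.091,-0.159,-0.06]],"rotation":[[0,0,0],[0,0,0],[0,0,0],[0,0,0],[0,0,0],[0,0,0],[0,0,0],[0,0,0],[0,0,0],[0,0,0],[0,0,0],[0,0,0]],"hand":[-1,-1,-1,-1,-1,-1,-1,-1,-1,-1,-1,-1]}'| egrep 'pos|force'
python3 -m handwheel '{"slide":[[0,0,-0.01],[0,0,-0.02],[0,0,-0.022],[0,0,-0.022]],"rotation":[[0,0,0],[0,0,0],[0,0,0],[0,0,0]],"hand":[-1,-1,-1,-1]}'| egrep 'pos|force'
python3 - <<'E'
from h import *
np.set_printoptions(precision=4,suppress=True)
s=snap('scene');P=pts(s);slabs(s)
for b in blobs(mask(s,8,18,90)&(P[...,2]>.1)&(P[...,0]>.5)&(abs(P[...,1])<.3),P,10): print('cap',b[0],b[2],b[4])
E
```

```text
tool_pos: [0.5376, -0.0768, 0.0944]
wrist_force: [0.9, 0.3, -0.2]
gripper_force: 0.0
tool_pos: [0.539, -0.0766, 0.0751]
wrist_force: [-0.1, -0.6, -0.7]
gripper_force: 0.0
red (array([ 606.5, -332.5]), array([ 34.5, 134.8]), 89.4) [ 0.603 -0.327  0.039] [147. 259.]
blue (array([614.2, 322.6]), array([ 31.2, 135.8]), 86.6) [0.607 0.323 0.022] [368. 263.]
cap [285.2105 219.8421] [0.6375 0.0833 0.1925] [0.6489 0.0965 0.1957]
```

```bash
python3 -m handwheel '{"slide":[[0,0,-0.005],[0,0,-0.01],[0,0,-0.013],[0,0,-0.0145],[0,0,-0.0155],[0,0,-0.0155],[0,0,-0.0155]],"rotation":[[0,0,0],[0,0,0],[0,0,0],[0,0,0],[0,0,0],[0,0,0],[0,0,0]],"hand":[-1,-1,-1,-1,-1,-1,-1]}'| egrep 'pos|force'
```

```text
tool_pos: [0.5401, -0.077, 0.061]
wrist_force: [0.7, 0.0, 9.6]
gripper_force: 4.7
```

```bash
python3 -m handwheel '{"slide":[[0,0,-0.001],[0,0,-0.001],[0,0,0.02],[0,0,0.06],[0,0,0.1],[0,0,0.14],[0.005,0.04,0.14],[0.01,0.08,0.14],[0.015,0.12,0.14],[0.02,0.155,0.14],[0.02,0.155,0.14],[0.02,0.155,0.12]],"rotation":[[0,0,0],[0,0,0],[0,0,0],[0,0,0],[0,0,0],[0,0,0],[0,0,0],[0,0,0],[0,0,0],[0,0,0],[0,0,0],[0,0,0]],"hand":[-1,-1,-1,-1,-1,-1,-1,0.1,0.1,0.1,0.1,0.1]}'|egrep 'pos|force'
python3 -m handwheel '{"slide":[[0,0,0],[0,0,0]],"rotation":[[0,0,0],[0,0,0]],"hand":[0.1,0.1]}'|egrep 'pos|force'
```

```text
tool_pos: [0.5605, 0.0807, 0.1825]
wrist_force: [0.6, -0.4, 0.7]
gripper_force: 0.0
tool_pos: [0.5568, 0.0783, 0.1774]
wrist_force: [-0.2, -0.9, 0.0]
gripper_force: 0.0
```

```bash
python3 -m handwheel '{"slide":[[0.002,0,-0.03],[0.002,0,-0.06],[0.002,0,-0.09],[0.002,0,-0.12],[0.002,0,-0.14],[0.002,0,-0.151],[0.002,0,-0.151],[0.002,0,-0.151],[0.002,0,-0.151],[0.002,0,-0.151],[0.002,0,-0.151],[0.002,0,-0.151]],"rotation":[[0,0,0],[0,0,0],[0,0,0],[0,0,0],[0,0,0],[0,0,0],[0,0,0],[0,0,0],[0,0,0],[0,0,0],[0,0,0],[0,0,0]],"hand":[0.1,0.1,0.1,0.1,0.1,0.1,0.1,0.1,-1,-1,-1,-1]}' 70 | egrep 'pos|force|width'
python3 -m handwheel '{"slide":[[0,0,0.003],[0,0,0.007],[-0.01,-0.001,0.007],[-0.025,-0.002,0.007],[-0.04,-0.003,0.007],[-0.055,-0.004,0.007],[-0.07,-0.005,0.007],[-0.08,-0.005,0.007],[-0.085,-0.005,0.02],[-0.085,-0.005,0.04],[-0.085,-0.005,0.07],[-0.085,-0.005,0.1]],"rotation":[[0,0,0],[0,0,0],[0,0,0],[0,0,0],[0,0,0],[0,0,0],[0,0,0],[0,0,0],[0,0,0],[0,0,0],[0,0,0],[0,0,0]],"hand":[-1,-1,-1,-1,-1,-1,-1,-1,-1,-1,-1,-1]}'
```

```text
tool_pos: [0.5624, 0.0783, 0.0306]
wrist_force: [-1.1, -0.9, 6.7]
width: 0.0283
gripper_force: 71.0
t: 38.4
tool_pos: [0.4739, 0.0735, 0.1284]
tcp_rot: [[-0.998, -0.063, -0.003], [-0.063, 0.998, 0.0], [0.003, 0.0, -1.0]]
wrist_force: [1.8, 0.3, -2.2]
width: 0.0278
gripper_force: 70.0
```

```bash
python3 -m handwheel '{"slide":[[0,-0.02,0.01],[-0.01,-0.06,0.01],[-0.01,-0.1,0.01],[-0.02,-0.14,0.01],[-0.02,-0.18,0.01],[-0.03,-0.22,0.01],[-0.03,-0.26,0.01],[-0.04,-0.3,0.01],[-0.045,-0.34,0.01],[-0.0495,-0.38,0.01],[-0.0495,-0.4065,0.01],[-0.0495,-0.4065,0.01]],"rotation":[[0,0,0],[0,0,-0.01],[0,0,-0.02],[0,0,-0.03],[0,0,-0.04],[0,0,-0.05],[0,0,-0.06],[0,0,-0.07],[0,0,-0.08],[0,0,-0.082],[0,0,-0.082],[0,0,-0.082]],"hand":[-1,-1,-1,-1,-1,-1,-1,-1,-1,-1,-1,-1]}' | egrep 'pos|force'
python3 -m handwheel '{"slide":[[0,0,0],[0,0,-0.02],[0,0,-0.04],[0,0,-0.06],[0,0,-0.08],[0,0,-0.08],[0,0,-0.08]],"rotation":[[0,0,0],[0,0,0],[0,0,0],[0,0,0],[0,0,0],[0,0,0],[0,0,0]],"hand":[-1,-1,-1,-1,-1,-1,-1]}'
python3 - <<'E'
from h import *
np.set_printoptions(precision=4,suppress=True)
s=snap('side','14side');P=pts(s)
for c,h in dict(red=(172,7),green=(40,88)).items():
  for b in blobs(mask(s,*h,70,35)&(P[...,1]<-.15)&(P[...,1]>-.5)&(P[...,0]<.7),P,10):print(c,*b)
cv2.imwrite('pics/14c.png',cv2.resize(s['img'][220:420,220:480],None,fx=2.5,fy=2.5,interpolation=cv2.INTER_CUBIC))
E
```

```text
tool_pos: [0.4252, -0.3383, 0.1388]
wrist_force: [-1.1, 0.8, -1.7]
gripper_force: 70.2
t: 39.98
tool_pos: [0.4252, -0.3307, 0.0571]
tcp_rot: [[-1.0, 0.017, -0.002], [0.017, 1.0, 0.003], [0.003, 0.003, -1.0]]
wrist_force: [1.2, 0.2, -0.9]
width: 0.0279
gripper_force: 70.0
red [254.2368 146.6258] 16325 [ 0.3064 -0.2479  0.4906] [ 0.1658 -0.4049  0.257 ] [ 0.4947 -0.15    0.6505]
red [395.1122 317.1735] 294 [ 0.5992 -0.3485  0.0388] [ 0.5808 -0.3534  0.0028] [ 0.6202 -0.3213  0.0443]
green [344.2174 336.1087] 46 [ 0.4559 -0.3459  0.0535] [ 0.442  -0.3489  0.0036] [ 0.4822 -0.3164  0.0618]
```

View pics/14c.png

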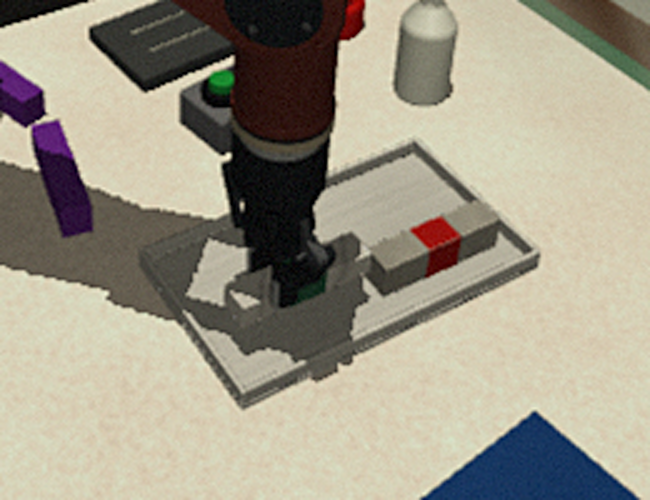

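That was one picture over the limit of 14, my miscount, so from here I check by numbers only. Green hangs over the tray's near -y corner at (310,290), short of red (435,245). I lower it.

```bash
python3 -m handwheel '{"slide":[[0,0,-0.015],[0,0,-0.03],[0,0,-0.037],[0,0,-0.040],[0,0,-0.042],[0,0,-0.042],[0,0,-0.042],[0,0,-0.042]],"rotation":[[0,0,0],[0,0,0],[0,0,0],[0,0,0],[0,0,0],[0,0,0],[0,0,0],[0,0,0]],"hand":[-1,-1,-1,-1,-1,-1,-1,-1]}' | egrep 'pos|force'
```

```text
tool_pos: [0.4264, -0.3336, 0.0169]
wrist_force: [0.0, 0.1, -3.0]
gripper_force: 70.1
```

```bash
python3 -m handwheel '{"slide":[[0,0,-0.001],[0,0,-0.001],[0,0,-0.001]],"rotation":[[0,0,0],[0,0,0],[0,0,0]],"hand":[-1,-1,-1]}' | egrep 'pos|force'
```

```text
tool_pos: [0.4263, -0.3335, 0.0156]
wrist_force: [0.1, -1.1, 1.0]
gripper_force: 70.4
```

```bash
python3 -m handwheel '{"slide":[[0,0,0],[0,0,0],[0,0,0],[0,0,0],[0,0,0.02],[0,0,0.05],[0,0,0.09],[0,0,0.13],[0,0,0.17],[0,0,0.21],[0,0,0.235],[0,0.04,0.235]],"rotation":[[0,0,0],[0,0,0],[0,0,0],[0,0,0],[0,0,0],[0,0,0],[0,0,0],[0,0,0],[0,0,0],[0,0,0],[0,0,0],[0,0,0]],"hand":[-0.3,0.1,0.1,0.1,0.1,0.1,0.1,0.1,0.1,0.1,0.1,0.1]}' | egrep 'pos|force'
python3 - <<'E'
from h import *
np.set_printoptions(precision=4,suppress=True)
s=snap('wrist');P=pts(s);slabs(s,zb=.005)
E
python3 -m handwheel '{"slide":[[0,0.04,0],[0.01,0.08,0],[0.02,0.12,0],[0.03,0.16,0],[0.04,0.2,0],[0.05,0.24,0],[0.05,0.28,0],[0.05,0.32,0],[0.06,0.36,0],[0.07,0.4,0],[0.08,0.44,0],[0.09,0.48,0]],"rotation":[[0,0,0],[0,0,-0.01],[0,0,-0.02],[0,0,-0.03],[0,0,-0.04],[0,0,-0.05],[0,0,-0.05],[0,0,-0.05],[0,0,-0.05],[0,0,-0.05],[0,0,-0.05],[0,0,-0.05]],"hand":[0.1,0.1,0.1,0.1,0.1,0.1,0.1,0.1,0.1,0.1,0.1,0.1]}' | egrep 'pos|force'
python3 -m handwheel '{"slide":[[0.02,0.04,0],[0.04,0.08,0],[0.06,0.12,0],[0.06,0.135,0],[0.06,0.137,0],[0.06,0.137,0],[0.06,0.137,0]],"rotation":[[0,0,0],[0,0,0],[0,0,0],[0,0,0],[0,0,0],[0,0,0],[0,0,0]],"hand":[0.1,0.1,0.1,0.1,0.1,0.1,0.1]}'
python3 - <<'E'
from h import *
np.set_printoptions(precision=4,suppress=True)
s=snap('wrist');P=pts(s);slabs(s)
print(bot.get_obs()['tool_pos'])
E
```

```text
tool_pos: [0.4283, -0.2997, 0.2581]
wrist_force: [-0.1, 0.5, 0.9]
gripper_force: 0.0
red (array([ 590.3, -311.5]), array([ 30.2, 132.6]), 87.7) [ 0.592 -0.312  0.042] [275. 298.]
red (array([722.5,  24.6]), array([59.1, 17.7]), 67.9) [0.718 0.019 0.041] [509. 371.]
tool_pos: [0.5156, 0.1892, 0.2497]
wrist_force: [0.7, -0.4, 0.0]
gripper_force: 0.0
t: 43.58
tool_pos: [0.5753, 0.3233, 0.2493]
tcp_rot: [[-0.998, 0.068, -0.001], [0.068, 0.998, -0.001], [0.001, -0.001, -1.0]]
wrist_force: [0.7, -0.4, 0.0]
width: 0.047
gripper_force: 0.0
green (array([669.1, 596.2]), array([  8.8, 130.6]), 8.4) [0.665 0.621 0.027] [525. 232.]
blue (array([608.5, 322. ]), array([ 30.3, 129.9]), 86.6) [0.607 0.321 0.023] [280. 202.]
[0.5755 0.3228 0.2496]
```

Red now reads (0.590, -0.312), flat in the tray, perhaps from the announced knock; I'll recheck it at the end. Blue is unmoved, so I grip it.

```bash
python3 -m handwheel '{"slide":[[0,0.001,-0.04],[0,0.001,-0.08],[0,0.001,-0.12],[0,0.001,-0.16],[0,0.001,-0.2],[0,0.001,-0.22],[0,0.001,-0.235],[0,0.001,-0.241],[0,0.001,-0.241],[0,0.001,-0.241],[0,0.001,-0.241]],"rotation":[[0,0,0],[0,0,0],[0,0,0],[0,0,0],[0,0,0],[0,0,0],[0,0,0],[0,0,0],[0,0,0],[0,0,0],[0,0,0]],"hand":[0.1,0.1,0.1,0.1,0.1,0.1,0.1,0.1,0.1,0.1,0.1]}' | egrep 'pos|force'
python3 -m handwheel '{"slide":[[0,0,0],[0,0,0],[0,0,0],[0,0,0],[0,0,0]],"rotation":[[0,0,0],[0,0,0],[0,0,0],[0,0,0],[0,0,0]],"hand":[-1,-1,-1,-1,-1]}' 60
python3 -m handwheel '{"slide":[[0,0,0.005],[0,0,0.01],[0,0,0.02],[0,0,0.03],[0,0,0.05],[0,0,0.07],[0,0,0.09],[-0.02,0,0.1],[-0.04,0,0.1],[-0.06,0,0.1],[-0.08,0,0.1],[-0.08,0,0.1]],"rotation":[[0,0,0],[0,0,0],[0,0,0],[0,0,0],[0,0,0],[0,0,0],[0,0,0],[0,0,0],[0,0,0],[0,0,0],[0,0,0],[0,0,0]],"hand":[-1,-1,-1,-1,-1,-1,-1,-1,-1,-1,-1,-1]}'
python3 - <<'E'
from h import *
np.set_printoptions(precision=4,suppress=True)
for n in('scene','side'):
    s=snap(n);P=pts(s);slabs(s,zb=.005)
    for c,h in dict(red=(172,7),green=(40,88)).items():
      for b in blobs(mask(s,*h,70,35)&(P[...,1]<-.15)&(P[...,1]>-.5)&(P[...,0]<.7)&(P[...,2]<.06),P,10):print(n,c,*b)
E
```

```text
tool_pos: [0.5779, 0.3255, 0.0118]
wrist_force: [0.8, 0.7, -0.1]
gripper_force: 0.0
t: 44.97
tool_pos: [0.5776, 0.3256, 0.0116]
tcp_rot: [[-0.998, 0.069, 0.004], [0.069, 0.998, 0.001], [-0.003, 0.002, -1.0]]
wrist_force: [-0.5, -2.0, 6.6]
width: 0.0279
gripper_force: 60.5
t: 45.97
tool_pos: [0.4924, 0.3251, 0.1094]
tcp_rot: [[-0.998, 0.067, -0.003], [0.067, 0.998, -0.0], [0.003, -0.001, -1.0]]
wrist_force: [-0.3, 1.3, -3.2]
width: 0.0282
gripper_force: 59.5
red (array([ 598.1, -308.1]), array([ 33.2, 136.5]), 87.1) [ 0.595 -0.302  0.04 ] [156. 257.]
scene red [156.2366 257.0229] 131 [ 0.5937 -0.3014  0.0393] [ 0.5264 -0.3499  0.0022] [ 0.6159 -0.2925  0.044 ]
scene red [192.6429 260.5   ] 14 [ 0.5747 -0.205   0.0032] [ 0.5523 -0.2066 -0.0013] [ 0.5884 -0.1982  0.011 ]
scene green [160.1667 233.    ] 18 [ 0.4554 -0.3332  0.0284] [ 0.4452 -0.3446  0.0254] [ 0.4651 -0.324   0.0309]
scene green [189.1675 403.4255] 2740 [ 0.5468 -0.3263 -0.7511] [ 0.4666 -0.4999 -0.7641] [ 0.6196 -0.1501 -0.7384]
red (array([ 586.9, -313.7]), array([ 35.3, 132. ]), 87.3) [ 0.59  -0.324  0.039] [385. 312.]
green (array([ 450.2, -336.7]), array([ 36.1, 132.2]), 88.1) [ 0.452 -0.334  0.029] [339. 341.]
side red [384.9298 311.8772] 285 [ 0.5901 -0.3239  0.0388] [ 0.5695 -0.3289  0.0025] [ 0.6096 -0.2955  0.0446]
side green [339.5155 341.0683] 161 [ 0.4527 -0.335   0.0285] [ 0.4352 -0.3495  0.0221] [ 0.4701 -0.32    0.0323]
```

The knock did hit red: it is at (0.590, -0.311), flat in the tray and clear of green. Blue is held, so I go to the gauge.

```bash
python3 -m handwheel '{"slide":[[0,-0.03,0],[0,-0.06,0],[0,-0.1,0],[0,-0.14,0],[0,-0.18,0],[0,-0.22,0],[-0.002,-0.245,0],[-0.002,-0.251,0],[-0.002,-0.251,0],[-0.002,-0.251,-0.02],[-0.002,-0.251,-0.04],[-0.002,-0.251,-0.06]],"rotation":[[0,0,0.02],[0,0,0.04],[0,0,0.06],[0,0,0.08],[0,0,0.1],[0,0,0.12],[0,0,0.132],[0,0,0.132],[0,0,0.132],[0,0,0.132],[0,0,0.132],[0,0,0.132]],"hand":[-1,-1,-1,-1,-1,-1,-1,-1,-1,-1,-1,-1]}'|egrep 'pos|force'
python3 -m handwheel '{"slide":[[0,0,-0.01],[0,0,-0.013],[0,0,-0.013],[0,0,-0.013]],"rotation":[[0,0,0],[0,0,0],[0,0,0],[0,0,0]],"hand":[-1,-1,-1,-1]}'
python3 - <<'E'
from h import *
np.set_printoptions(precision=4,suppress=True)
s=snap('wrist');P=pts(s)
for b in blobs(mask(s,100,125,70,40),P,30):print(*b)
E
```

```text
tool_pos: [0.4954, 0.0751, 0.0493]
wrist_force: [-0.2, 0.2, -2.8]
gripper_force: 59.9
t: 47.4
tool_pos: [0.4948, 0.0745, 0.0368]
tcp_rot: [[-0.998, -0.064, 0.001], [-0.064, 0.998, 0.0], [-0.001, -0.0, -1.0]]
wrist_force: [0.4, 0.3, -0.9]
width: 0.0283
gripper_force: 59.8
[281.9087 326.441 ] 1084 [0.5178 0.0783 0.0481] [0.5071 0.0611 0.0465] [0.5381 0.0898 0.0497]
[265.3    339.0333] 30 [0.5275 0.0693 0.0482] [0.5238 0.0663 0.0472] [0.5298 0.0709 0.0489]
[266.3  352.64] 50 [0.5357 0.07   0.048 ] [0.5308 0.0667 0.0469] [0.5415 0.073  0.0493]
```

Top is at 0.048 (bottom 0.030) and the band is centred, as expected. I slide it in by (0.065, 0.004) and lower.

```bash
python3 -m handwheel '{"slide":[[0.01,0.001,0],[0.02,0.001,0],[0.03,0.002,0],[0.04,0.002,0],[0.05,0.003,0],[0.06,0.004,0],[0.066,0.004,0],[0.066,0.004,-0.003],[0.066,0.004,-0.005],[0.066,0.004,-0.007],[0.066,0.004,-0.007],[0.066,0.004,-0.007]],"rotation":[[0,0,0],[0,0,0],[0,0,0],[0,0,0],[0,0,0],[0,0,0],[0,0,0],[0,0,0],[0,0,0],[0,0,0],[0,0,0],[0,0,0]],"hand":[-1,-1,-1,-1,-1,-1,-1,-1,-1,-1,-1,-1]}'|egrep 'pos|force'
python3 -m handwheel '{"slide":[[0,0,-0.001],[0,0,-0.001],[0,0,-0.001]],"rotation":[[0,0,0],[0,0,0],[0,0,0]],"hand":[-1,-1,-1]}'|egrep 'pos|force'
```

```text
tool_pos: [0.5591, 0.078, 0.0287]
wrist_force: [-0.1, -0.3, -2.2]
gripper_force: 59.9
tool_pos: [0.5598, 0.078, 0.0281]
wrist_force: [-0.2, 0.2, -2.1]
gripper_force: 59.9
```

```bash
python3 -m handwheel '{"slide":[[0,0,-0.0005],[0,0,-0.001],[0,0,-0.001]],"rotation":[[0,0,0],[0,0,0],[0,0,0]],"hand":[-1,-1,-1]}'|egrep 'pos|force'
```

```text
tool_pos: [0.56, 0.078, 0.0276]
wrist_force: [-3.3, 0.0, 4.6]
gripper_force: 60.5
```

Contact made. I release, rise and check.

```bash
python3 -m handwheel '{"slide":[[0,0,0],[0,0,0],[0,0,0],[0,0,0],[0,0,0],[0,0,0.02],[0,0,0.06],[0,0,0.10],[0,0,0.14],[0,0,0.18],[0,0,0.19],[0,0,0.19]],"rotation":[[0,0,0],[0,0,0],[0,0,0],[0,0,0],[0,0,0],[0,0,0],[0,0,0],[0,0,0],[0,0,0],[0,0,0],[0,0,0],[0,0,0]],"hand":[-0.3,0.05,0.05,0.05,0.05,0.05,0.05,0.05,-1,-1,-1,-1]}'|egrep 'pos|force'
python3 - <<'E'
from h import *
np.set_printoptions(precision=4,suppress=True)
s=snap('wrist');P=pts(s);slabs(s,zb=.02)
v,u=np.indices(P.shape[:2])
m=(abs(P[...,2]-.038)<.006)&(u>235)&(u<325)
n,l=cv2.connectedComponents(m.astype(np.uint8));i=l[180,280];print(i,plane_rect(s,l==i,.038),np.median(P[...,2][l==i]))
print(bot.get_obs()['tool_pos'])
E
```

```text
tool_pos: [0.5629, 0.078, 0.2224]
wrist_force: [0.6, 0.7, -0.6]
gripper_force: 0.0
blue (array([586.6,  79.4]), array([122.3,  29.8]), 2.8) [0.593 0.084 0.039] [283. 210.]
1 (array([586.6,  79.4]), array([122.3,  29.8]), 2.8) 0.03874354342138112
[0.5612 0.078  0.2191]
```

```bash
python3 -m handwheel '{"slide":[[0.03,0.002,0],[0.06,0.003,0],[0.0695,0.0045,0],[0.0695,0.0045,0],[0.0695,0.0045,-0.01],[0.0695,0.0045,-0.02],[0.0695,0.0045,-0.03],[0.0695,0.0045,-0.04],[0.0695,0.0045,-0.05],[0.0695,0.0045,-0.06],[0.0695,0.0045,-0.065],[0.0695,0.0045,-0.066]],"rotation":[[0,0,0],[0,0,0],[0,0,0],[0,0,0],[0,0,0],[0,0,0],[0,0,0],[0,0,0],[0,0,0],[0,0,0],[0,0,0],[0,0,0]],"hand":[-1,-1,-1,-1,-1,-1,-1,-1,-1,-1,-1,-1]}'|egrep 'pos|force'
python3 -m handwheel '{"slide":[[0,0,-0.0005],[0,0,-0.001],[0,0,-0.001],[0,0,-0.001]],"rotation":[[0,0,0],[0,0,0],[0,0,0],[0,0,0]],"hand":[-1,-1,-1,-1]}'| egrep 'pos|force'
```

```text
tool_pos: [0.6287, 0.0825, 0.152]
wrist_force: [-10.5, -0.2, 16.5]
gripper_force: 8.6
tool_pos: [0.6286, 0.0825, 0.152]
wrist_force: [-10.9, 0.4, 15.8]
gripper_force: 7.8
```

Stopped at 0.152 as expected. On to the button.

```bash
python3 -m handwheel '{"slide":[[0,0,0.02],[0,0,0.05],[0,0,0.076],[-0.02,-0.03,0.076],[-0.04,-0.06,0.076],[-0.06,-0.1,0.076],[-0.08,-0.13,0.076],[-0.091,-0.159,0.076],[-0.091,-0.159,0.04],[-0.091,-0.159,0],[-0.091,-0.159,-0.03],[-0.091,-0.159,-0.055]],"rotation":[[0,0,0],[0,0,0],[0,0,0],[0,0,0],[0,0,0],[0,0,0],[0,0,0],[0,0,0],[0,0,0],[0,0,0],[0,0,0],[0,0,0]],"hand":[-1,-1,-1,-1,-1,-1,-1,-1,-1,-1,-1,-1]}'| egrep 'pos|force'
python3 -m handwheel '{"slide":[[0,0,-0.01],[0,0,-0.02],[0,0,-0.022],[0,0,-0.022]],"rotation":[[0,0,0],[0,0,0],[0,0,0],[0,0,0]],"hand":[-1,-1,-1,-1]}'| egrep 'pos|force'
python3 - <<'E'
from h import *
np.set_printoptions(precision=4,suppress=True)
s=snap('scene');P=pts(s);slabs(s,zb=.005)
for b in blobs(mask(s,8,18,90)&(P[...,2]>.1)&(P[...,0]>.5)&(abs(P[...,1])<.3),P,10): print('cap',b[0],b[2],b[4])
E
```

```text
tool_pos: [0.5368, -0.0766, 0.0919]
wrist_force: [0.4, -0.2, -0.3]
gripper_force: 0.0
tool_pos: [0.5389, -0.0766, 0.0734]
wrist_force: [0.5, 0.1, -0.5]
gripper_force: 0.0
red (array([ 598.1, -307.9]), array([ 33.7, 136.5]), 87.9) [ 0.593 -0.302  0.039] [156. 257.]
cap [285.141  219.8462] [0.6396 0.0833 0.1929] [0.6493 0.0965 0.1949]
```

```bash
python3 -m handwheel '{"slide":[[0,0,-0.005],[0,0,-0.01],[0,0,-0.012],[0,0,-0.0135],[0,0,-0.0145],[0,0,-0.0145],[0,0,-0.0145]],"rotation":[[0,0,0],[0,0,0],[0,0,0],[0,0,0],[0,0,0],[0,0,0],[0,0,0]],"hand":[-1,-1,-1,-1,-1,-1,-1]}'| egrep 'pos|force'
python3 -m handwheel '{"slide":[[0,0,-0.0005],[0,0,-0.0005],[0,0,0.02],[0,0,0.06],[0,0,0.1],[0,0,0.14],[0.005,0.04,0.14],[0.01,0.08,0.14],[0.015,0.12,0.14],[0.021,0.155,0.14],[0.021,0.155,0.14],[0.021,0.155,0.12]],"rotation":[[0,0,0],[0,0,0],[0,0,0],[0,0,0],[0,0,0],[0,0,0],[0,0,0],[0,0,0],[0,0,0],[0,0,0],[0,0,0],[0,0,0]],"hand":[-1,-1,-1,-1,-1,-1,-1,0.1,0.1,0.1,0.1,0.1]}'|egrep 'pos|force'
python3 -m handwheel '{"slide":[[0,0,0],[0,0,0]],"rotation":[[0,0,0],[0,0,0]],"hand":[0.1,0.1]}'|egrep 'pos|force'
```

```text
tool_pos: [0.5402, -0.077, 0.0609]
wrist_force: [-0.8, 0.3, 13.2]
gripper_force: 6.1
tool_pos: [0.5616, 0.0806, 0.1821]
wrist_force: [1.3, -0.5, 0.2]
gripper_force: 0.0
tool_pos: [0.5578, 0.0783, 0.177]
wrist_force: [1.0, 0.9, 0.6]
gripper_force: 0.0
```

```bash
python3 -m handwheel '{"slide":[[0.002,0,-0.03],[0.002,0,-0.06],[0.002,0,-0.09],[0.002,0,-0.12],[0.002,0,-0.14],[0.002,0,-0.152],[0.002,0,-0.153],[0.002,0,-0.153],[0.002,0,-0.153],[0.002,0,-0.153],[0.002,0,-0.153],[0.002,0,-0.153]],"rotation":[[0,0,0],[0,0,0],[0,0,0],[0,0,0],[0,0,0],[0,0,0],[0,0,0],[0,0,0],[0,0,0],[0,0,0],[0,0,0],[0,0,0]],"hand":[0.1,0.1,0.1,0.1,0.1,0.1,0.1,0.1,-1,-1,-1,-1]}' 60 | egrep 'pos|force|width'
python3 -m handwheel '{"slide":[[0,0,0.003],[0,0,0.007],[-0.01,-0.001,0.007],[-0.025,-0.002,0.007],[-0.04,-0.003,0.007],[-0.055,-0.004,0.007],[-0.07,-0.005,0.007],[-0.08,-0.005,0.007],[-0.085,-0.005,0.02],[-0.085,-0.005,0.04],[-0.085,-0.005,0.07],[-0.085,-0.005,0.1]],"rotation":[[0,0,0],[0,0,0],[0,0,0],[0,0,0],[0,0,0],[0,0,0],[0,0,0],[0,0,0],[0,0,0],[0,0,0],[0,0,0],[0,0,0]],"hand":[-1,-1,-1,-1,-1,-1,-1,-1,-1,-1,-1,-1]}'
```

```text
tool_pos: [0.5634, 0.0783, 0.028]
wrist_force: [-0.8, -1.1, 6.2]
width: 0.0282
gripper_force: 60.6
t: 56.47
tool_pos: [0.4748, 0.0736, 0.1258]
tcp_rot: [[-0.998, -0.063, -0.003], [-0.063, 0.998, 0.0], [0.003, 0.0, -1.0]]
wrist_force: [1.0, -0.2, -1.2]
width: 0.0281
gripper_force: 59.5
```

```bash
python3 -m handwheel '{"slide":[[0,-0.02,0.01],[-0.01,-0.06,0.01],[-0.01,-0.1,0.01],[-0.02,-0.14,0.01],[-0.02,-0.18,0.01],[-0.03,-0.22,0.01],[-0.04,-0.26,0.01],[-0.05,-0.3,0.01],[-0.052,-0.32,0.01],[-0.052,-0.3255,0.01],[-0.052,-0.3255,0.01],[-0.052,-0.3255,0.01]],"rotation":[[0,0,0],[0,0,-0.01],[0,0,-0.02],[0,0,-0.03],[0,0,-0.04],[0,0,-0.05],[0,0,-0.06],[0,0,-0.07],[0,0,-0.08],[0,0,-0.082],[0,0,-0.082],[0,0,-0.082]],"hand":[-1,-1,-1,-1,-1,-1,-1,-1,-1,-1,-1,-1]}' | egrep 'pos|force'
python3 -m handwheel '{"slide":[[0,0,0],[0,0,-0.02],[0,0,-0.04],[0,0,-0.06],[0,0,-0.08],[0,0,-0.08],[0,0,-0.08]],"rotation":[[0,0,0],[0,0,0],[0,0,0],[0,0,0],[0,0,0],[0,0,0],[0,0,0]],"hand":[-1,-1,-1,-1,-1,-1,-1]}'
python3 - <<'E'
from h import *
np.set_printoptions(precision=4,suppress=True)
for n in('scene','side'):
  s=snap(n);P=pts(s);slabs(s,zb=.005)
  for c,h in dict(green=(40,88),blue=(100,125)).items():
    for b in blobs(mask(s,*h,70,35)&(P[...,1]<-.15)&(P[...,1]>-.5)&(P[...,0]<.7)&(P[...,2]>0),P,10):print(n,c,*b)
E
```

```text
tool_pos: [0.4242, -0.2512, 0.1353]
wrist_force: [0.5, 0.1, -2.0]
gripper_force: 59.8
t: 58.05
tool_pos: [0.4238, -0.25, 0.0547]
tcp_rot: [[-1.0, 0.017, -0.003], [0.017, 1.0, 0.002], [0.003, 0.002, -1.0]]
wrist_force: [0.2, -0.6, -1.7]
width: 0.0281
gripper_force: 59.8
red (array([ 597.7, -308. ]), array([ 33.5, 135.7]), 87.7) [ 0.593 -0.302  0.04 ] [156. 257.]
scene green [160.1667 233.    ] 18 [ 0.4557 -0.3336  0.0281] [ 0.4475 -0.3439  0.0259] [ 0.4673 -0.3228  0.0324]
scene blue [184.4103 223.2821] 39 [ 0.4535 -0.2496  0.0635] [ 0.434  -0.2615  0.0599] [ 0.4676 -0.2336  0.0673]
red (array([ 586.7, -313.4]), array([ 34.7, 132.4]), 87.3) [ 0.591 -0.324  0.039] [385. 312.]
green (array([514.4, 644.8]), array([18.9, 65.7]), 19.1) [0.519 0.637 0.032] [201. 156.]
green (array([ 450.3, -336.2]), array([ 35.2, 132.3]), 88.5) [ 0.452 -0.334  0.029] [339. 341.]
side green [339.931 342.665] 203 [ 0.4514 -0.3385  0.0286] [ 0.4347 -0.3503  0.0042] [ 0.4695 -0.3184  0.0331]
side blue [322.9661 311.2542] 59 [ 0.4554 -0.2663  0.0565] [ 0.4409 -0.2688  0.0029] [ 0.4947 -0.2303  0.0668]
```

Blue is at (0.452, -0.250), 80 mm from green and clear of red. I lower it.

```bash
python3 -m handwheel '{"slide":[[0,0,-0.015],[0,0,-0.03],[0,0,-0.037],[0,0,-0.040],[0,0,-0.042],[0,0,-0.042],[0,0,-0.042],[0,0,-0.042]],"rotation":[[0,0,0],[0,0,0],[0,0,0],[0,0,0],[0,0,0],[0,0,0],[0,0,0],[0,0,0]],"hand":[-1,-1,-1,-1,-1,-1,-1,-1]}' | egrep 'pos|force'
python3 -m handwheel '{"slide":[[0,0,-0.001],[0,0,-0.001],[0,0,-0.001]],"rotation":[[0,0,0],[0,0,0],[0,0,0]],"hand":[-1,-1,-1]}' | egrep 'pos|force'
```

```text
tool_pos: [0.425, -0.2525, 0.0143]
wrist_force: [0.1, -0.6, -1.6]
gripper_force: 59.8
tool_pos: [0.4248, -0.2524, 0.013]
wrist_force: [0.6, -0.4, 0.5]
gripper_force: 60.0
```

```bash
python3 -m handwheel '{"slide":[[0,0,0],[0,0,0],[0,0,0],[0,0,0],[0,0,0.02],[0,0,0.05],[0,0,0.09],[0,0,0.13],[0,0,0.17],[0,0,0.21],[0,0,0.21],[0,0,0.21]],"rotation":[[0,0,0],[0,0,0],[0,0,0],[0,0,0],[0,0,0],[0,0,0],[0,0,0],[0,0,0],[0,0,0],[0,0,0],[0,0,0],[0,0,0]],"hand":[-0.3,0.1,0.1,0.1,0.1,0.1,0.1,0.1,0.1,0.1,0.1,0.1]}' | egrep 'pos|force'
python3 -m handwheel '{"slide":[[0,0,0],[0,0,0],[0,0,0],[0,0,0]],"rotation":[[0,0,0],[0,0,0],[0,0,0],[0,0,0]],"hand":[0.1,0.1,0.1,0.1]}' | egrep 'pos|force'
python3 - <<'E'
from h import *
np.set_printoptions(precision=4,suppress=True)
for n in('wrist','side','scene'):
  s=snap(n);P=pts(s);print(n);slabs(s,zb=.005)
  if n=='scene':
    for b in blobs(mask(s,172,7)&(P[...,0]>.7),P,50): print('jar/bottle',b[0],b[2])
E
```

```text
tool_pos: [0.426, -0.2534, 0.2261]
wrist_force: [0.1, -0.1, -1.2]
gripper_force: 0.0
tool_pos: [0.4237, -0.2515, 0.2208]
wrist_force: [0.3, 0.5, 0.4]
gripper_force: 0.0
wrist
red (array([ 590.6, -309.5]), array([ 29.3, 133.6]), 85.6) [ 0.593 -0.307  0.042] [236. 323.]
side
red (array([ 586.5, -314.2]), array([ 36.4, 132.7]), 87.3) [ 0.59  -0.324  0.039] [385. 312.]
green (array([ 464.3, -333.6]), array([160.1,  56.1]), 10.2) [ 0.452 -0.334  0.029] [339. 341.]
scene
red (array([ 598.2, -308. ]), array([ 33.6, 136.7]), 87.9) [ 0.593 -0.302  0.039] [156. 257.]
blue (array([ 450.2, -245.5]), array([ 62.8, 152.8]), 89.6) [ 0.453 -0.249  0.022] [186. 234.]
jar/bottle [197.6277 263.117 ] [ 0.766  -0.1313  0.1483]
jar/bottle [259.7657 294.1936] [0.7744 0.0186 0.054 ]
```

Band heights are 0.041, 0.029 and 0.022–0.023, so all three slabs are flat on the tray floor and apart. The jar and bottle cap are on the same pixels as at the start. I hand in.

```bash
python3 -c "
from station import bot
print(bot.sign_off())"
```

```text
the job is handed in; nothing more can be done
None
```

The gauge was zeroed; red, green and blue (no yellow there) were measured, logged and laid flat and apart in the tray, and the job was handed in at about 60 s. The bottle and jar read unmoved, the beaker was never approached or remeasured, red was knocked about 25 mm inside the tray, and I viewed 15 pictures, one over the limit of 14.

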